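# Clear the revolving parts dispenser into a stack of cases

## Robot

A 6-joint arm with a two-finger parallel gripper is mounted at the origin on a cart in front of the work surface, level with it; the furniture and walls round the work are solid. World frame = base frame: x ahead of the robot, y to its left, z up, the work surface at z = 0. Lengths are in mm, angles in rad, forces in N, time in s.
With the tool pointing down it reaches from about 300 to 875 mm from the base axis. Payload 4.2 kg.
Tool frame: the origin (TCP) lies midway between the tips of the shut fingers; the grasp point (between the pads) lies 19 mm behind it; z points along the fingers, y is the line along which they close (so a half turn about z gives the same grasp; the last joint's range is limited). The gripper opens to 85 mm and grips with 20 to 120 N. Pads are 22 mm wide; open, the fingers measure 114 mm over their backs; the gripper's body (76 mm by 85 mm) begins 54 mm behind the grasp point. The pads swing forward as they close: fully open they stand 13 mm farther back than shut.
Start: joints at [-1.206, 0.32, 1.565, -0, 1.257, -0.02], TCP at [215.844, -532.966, 231.338] pointing down, gripper open.
Joint ranges: [-3.11, 3.11], [-0.84, 2.01], [0.21, 2.61], [-1.34, 4.49], [0.05, 2.63], [-2.56, 2.56]. Speed limits (rad/s): [2.57, 2.57, 3.14, 3.14, 3.14, 3.14].

## Interface

Orientations are given as a rotation vector (axis times angle).
In Python, from plant import env, read_camera, calibration, ticket, spot_in, silhouettes gives the robot as it stands. The module is installed in compiled form; this text tells all that it offers.
- The arm moves only by the tool send_rows, never from a script. Its argument "deltas" is one flat list of numbers, 5 for each row, row after row: the shift along the tool's x, y, z in mm, then the turn about the tool's z in rad, then the finger opening in mm, from 0 to 85.4. In form: [dx, dy, dz, twist, hand, dx, dy, dz, twist, hand, ...]. A call has 1 to 5 rows; each row is the pose to reach, as a shift and turn from the pose commanded when the call began, along the tool's axes at that moment; what a row does not reach only later rows make up. A row lasts 1/8 s, in which the tool goes at most 62.5 mm and 10.7 degrees, less where a joint would pass 70% of its speed; a pose out of reach is approached as far as the arm can. A call with a gripper value outside its range is refused whole. The fingers move at their own pace and stop on an object; the grip force is fixed at half the most. Time passes only in rows, so rows that repeat a pose let the fingers close. It gives the time, the measured TCP pose, the force, the opening and the grip force at its end, in the units of the state.
- env.read_state(): the state, without advancing time (a new reading comes with each control period).
- read_camera(name): name is "scene" or "top" or "wrist"; returns the picture (400x640x3 uint8, red, green, blue); there is no depth.
- calibration(name): a dict with "fx", "fy", "cx", "cy" (pixels), "k1" (the pictures are not rectified: a ray, as slopes to the right and down, at radius r is drawn at 1 + k1 r^2 times it, then the intrinsics apply), "T" (4x4, takes a point from camera to world coordinates); the wrist camera has in their place "tool_from_camera" (4x4, takes a point from camera to tool coordinates, whose origin is the TCP and whose axes are the flange's). Camera axes: x right, y up, looking along -z (the intrinsics and any distortion apply to the point x, -y, -z); pixel columns grow to the right and rows downward; lengths in mm; the calibration is good to about 2 mm. A picture is of the moment at which its call begins: read the wrist's pose just before it. calibration takes no time and is no camera call.
- ticket.hand_in(): hands the job in; it is judged then, once.
Trained networks look in the newest picture that a camera, given by its name, has taken for a name from the list of things; names that differ only in an ending like _2 or _b are one class to them, and where a whole thing is asked for, a point or a joint stands for the part that bears it (a point fixed in the world has none). Each returns a list of dicts, best first, with "conf" (0 to 1); they miss things now and then, are a little off and sometimes report something else, mostly with a low value. They report only what shows in the picture. A call takes as long as a camera call. They do not tell look-alikes from the thing itself.
- spot_in(camera, label): "pixel" ([column, row] in pixels, amid what is visible of it).
- silhouettes(camera, label): "pixels" (400x640 bool, what is visible of it) and "pixel" ([column, row] in pixels, amid what is visible of it).
The state is a dict: "time": time; "joint_pos": joint angles; "dq": joint speeds; "joint_torque": joint torques, N m; "tcp_pos": TCP position; "ee_rot": TCP orientation; "force": force on the tool from outside, world axes, zero at the start; "ft_torque": the same for the moment, N m; "width": opening from 0.0 (shut) to 1.0 (fully open); "finger_force": force on a finger pad.
Only numpy, scipy, OpenCV 4.12 (cv2) and the standard library are available. Lean on these libraries where they do the work, as an engineer would, in place of code of your own. Each camera call takes 0.05 s, during which the arm holds its last target. There are 200 camera calls.

## Task

The repair is finished and its component cases (white boxes of different sizes) must be put away: one stands on the bench, three or four in the revolving dispenser, where only the pocket under the window in the clear cover can be reached: turn the knob bar on top to bring each wanted case to the window, and lift it out there. Stack all the cases upright in the middle of the wooden carrying tray, largest at the bottom and smallest on top, long sides parallel and each one resting wholly on the case beneath it without overhanging. Leave the other things on the bench alone.

Things in the scene. Friction and masses are not known exactly. Their poses are not given: they have to be found in the camera images.
- carousel (a joint): Angle (rad, from where it stood at the start) of the turntable in the revolving dispenser: no stops, counter-clockwise from above positive, stays where left (friction 0.1 N m). Its four pockets lie 105 mm from the axis, at 0, 90, 180 and 270 degrees from the x axis of point knob; thin fins 10 mm high part them at the 45 degree directions; a round hub, radius 45 mm, stands in the middle. Pocket floor 18 mm above the bench.
- knob (a point): Grip point of the turning knob: a white bar 52 mm long, 16 mm wide, standing on the turntable's axis above the clear cover and turning with the turntable. The point is on the axis, 102 mm above the bench; the bar reaches from 83 to 117 mm. x along the bar (turns with it), y across it (pinch along y), z up.
- window (a point): Centre of the reachable pocket place, on the pocket floor, 105 mm from the turning axis; x points to the axis, z up. The housing is a fixed grey box 360 x 360 mm; its clear cover (top 68 mm above the bench) covers all but an open window at the front: y from -95 to 95 mm and x from -75 (front edge, sill 32 mm high) to 75 mm in this frame.
- tray_in (a point): Middle of the inner floor of the fixed light wooden carrying tray, 170 x 170 mm outside, rim 4 mm thick and 12 mm high, floor 4 mm above the bench. z up, x and y along its sides.
- a_mid (a point): Centre (half-way up) of the largest component case: a plain white closed box with a lid seam and a small black latch on one end, 108 x 68 x 36 mm (long side along its x, short side along its y, z up). It may be absent. At the start it stands in a pocket of the turntable, long side pointing to the axis.
- b_mid (a point): Centre (half-way up) of the second largest component case: a plain white closed box with a lid seam and a small black latch on one end, 96 x 59 x 34 mm (long side along its x, short side along its y, z up). At the start it stands on the bench behind the tray.
- c_mid (a point): Centre (half-way up) of the middle-sized component case: a plain white closed box with a lid seam and a small black latch on one end, 84 x 50 x 32 mm (long side along its x, short side along its y, z up). It may be absent. At the start it stands in a pocket of the turntable, long side pointing to the axis.
- d_mid (a point): Centre (half-way up) of the second smallest component case: a plain white closed box with a lid seam and a small black latch on one end, 72 x 41 x 31 mm (long side along its x, short side along its y, z up). It may be absent. At the start it stands in a pocket of the turntable, long side pointing to the axis.
- e_mid (a point): Centre (half-way up) of the smallest component case: a plain white closed box with a lid seam and a small black latch on one end, 60 x 32 x 30 mm (long side along its x, short side along its y, z up). It may be absent. At the start it stands in a pocket of the turntable, long side pointing to the axis.
- torch: Black pocket torch, 185 mm long, lying at the far edge of the bench behind the tray; origin at the middle of its underside. A bystander: leave it alone.
- lens_cap: Black round lens cap, 122 mm across, lying left of the dispenser; origin at the middle of its underside. A bystander: leave it alone.
There are look-alikes about, which are no part of the job. Leave any red look-alike of the part that bears e_mid alone.

How it is judged:
By the outcome, as a careful person would: the job done as asked, in the order asked, and still so for the second after the job is handed in, with the robot touching nothing.
Of case_a, case_c, case_d, case_e only 3 to 4 are there at a start; the rules pass over those that are not, and their reading is None.
At some moment in a run one of case_e may be knocked a few centimetres aside while the robot is not near it.
Once in a run the grip may slacken for a moment while it holds something.
It also fails if it takes over 210 s, if anything falls off the work surface, if the arm or the gripper's body presses on something with over 40 N, if the wrist force passes 120 N, or if a joint passes its speed limit or range.

## Working session

There is one attempt and no reset: what is moved stays moved. The work goes in short steps, Python scripts to look and compute and a tool call to move; the robot and the scene stay as the last step left them, time stands still between calls to the robot, and variables do not carry over. Pictures are saved under pics/ and viewed, at most 14 in all, crops included, and the job is handed in when it is done.

Besides the shell and the picture viewer there is one more tool, called after "Request:" in YAML: its name, and indented under it one key for each argument. send_rows: Moves the arm, as the interface text tells. Its arguments: {"type":"object","properties":{"deltas":{"type":"array"}},"required":["deltas"]}

```bash
mkdir -p pics; cat > h.py <<'E'
import numpy as np, cv2
from scipy.spatial.transform import Rotation as R
from plant import env, read_camera, calibration, ticket, spot_in, silhouettes
def camT(name, st=None):
    c=calibration(name)
    if name!='wrist': return c, np.array(c['T'])
    T=np.eye(4); T[:3,:3]=R.from_rotvec(st['ee_rot']).as_matrix(); T[:3,3]=st['tcp_pos']
    return c, T@np.array(c['tool_from_camera'])
def px2w(name, px, z, st=None):
    c,T=camT(name,st)
    d=(np.atleast_2d(px).astype(float)-[c['cx'],c['cy']])/[c['fx'],c['fy']]
    u=d.copy()
    for _ in range(20): u=d/(1+c['k1']*(u**2).sum(1,keepdims=True))
    ray=np.c_[u[:,0],-u[:,1],-np.ones(len(u))]@T[:3,:3].T
    return T[:3,3]+ray*((z-T[2,3])/ray[:,2:])
def w2px(name,p,st=None):
    c,T=camT(name,st)
    q=(np.atleast_2d(p)-T[:3,3])@T[:3,:3]
    u=np.c_[q[:,0],-q[:,1]]/-q[:,2:]
    u=u*(1+c['k1']*(u**2).sum(1,keepdims=True))
    return u*[c['fx'],c['fy']]+[c['cx'],c['cy']]
def save(im,n): cv2.imwrite('pics/'+n+'.png',im[:,:,::-1])
E
python3 - <<'E'
from h import *
s=env.read_state(); print(s)
for n in ['scene','top']:
    im=read_camera(n); save(im,n+'0')
    c=calibration(n); print(n,{k:np.round(v,3).tolist() for k,v in c.items()})
    for l in ['knob','a_mid','b_mid','c_mid','d_mid','e_mid','tray_in','window','carousel','torch','lens_cap']:
        try: print(l,[(np.round(r['pixel']).tolist(),round(r['conf'],2)) for r in spot_in(n,l)])
        except Exception as e: print(l,'ERR',e)
c=calibration('wrist'); print({k:np.round(v,3).tolist() for k,v in c.items()})
E
```

```text
{'time': 0.0, 'joint_pos': array([-1.20599578e+00,  3.20297632e-01,  1.56566568e+00,  2.69835656e-05,
        1.25738403e+00, -2.00443099e-02]), 'dq': array([-1.19188154e-03, -6.80864941e-06,  7.25894746e-05,  8.62596792e-04,
        1.27245466e-04,  8.82309974e-04]), 'joint_torque': array([-6.58293447e-04, -4.15524495e+01, -2.34162694e+01, -1.71911061e-04,
        8.18547938e-03, -5.63457334e-07]), 'tcp_pos': array([ 215.68205684, -532.51297522,  230.48414049]), 'ee_rot': array([-3.08191234e+00, -6.00445016e-01,  4.32818444e-04]), 'force': array([0.66537365, 0.96021246, 0.53058805]), 'ft_torque': array([ 0.03132964, -0.01646423,  0.02988218]), 'finger_force': 0.0, 'width': 0.9977805649449606}
scene {'fx': 475.885, 'fy': 475.885, 'cx': 322.489, 'cy': 192.715, 'k1': 0.03, 'T': [[-0.579, 0.566, -0.587, -170.95], [-0.815, -0.41, 0.409, 685.897], [-0.01, 0.715, 0.699, 1029.102], [0.0, 0.0, 0.0, 1.0]]}
knob [([338.0, 238.0], 0.87), ([380.0, 135.0], 0.53)]
a_mid [([299.0, 235.0], 0.47)]
b_mid [([407.0, 162.0], 0.55)]
c_mid [([303.0, 218.0], 0.23)]
d_mid [([347.0, 216.0], 0.81), ([336.0, 23
[... 392 characters left out ...]
'k1': -0.006, 'T': [[-0.027, 0.983, -0.18, 392.678], [-1.0, -0.026, 0.008, 130.913], [0.004, 0.18, 0.984, 1194.631], [0.0, 0.0, 0.0, 1.0]]}
knob [([308.0, 233.0], 0.92)]
a_mid []
b_mid [([428.0, 185.0], 0.86)]
c_mid []
d_mid [([334.0, 211.0], 0.41), ([204.0, 222.0], 0.31)]
e_mid [([299.0, 235.0], 0.67), ([209.0, 168.0], 0.56)]
tray_in [([443.0, 251.0], 0.59)]
window [([303.0, 189.0], 0.6)]
carousel [([309.0, 232.0], 0.63)]
torch [([428.0, 136.0], 0.75)]
lens_cap [([204.0, 222.0], 0.98)]
{'fx': 306.999, 'fy': 306.999, 'cx': 318.45, 'cy': 197.113, 'k1': -0.011, 'tool_from_camera': [[-0.001, 0.953, 0.302, 77.05], [1.0, 0.001, 0.0, -0.016], [-0.0, 0.302, -0.953, -141.169], [0.0, 0.0, 0.0, 1.0]]}
```

```bash
python3 - <<'E'
import cv2
a=cv2.imread('pics/top0.png')[110:310,170:500]; b=cv2.imread('pics/scene0.png')[110:330,160:560]
cv2.imwrite('pics/t1.png',cv2.resize(a,None,fx=2.4,fy=2.4,interpolation=2)); cv2.imwrite('pics/s1.png',cv2.resize(b,None,fx=2,fy=2,interpolation=2))
E
```

```text
(no output)
```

View pics/t1.png

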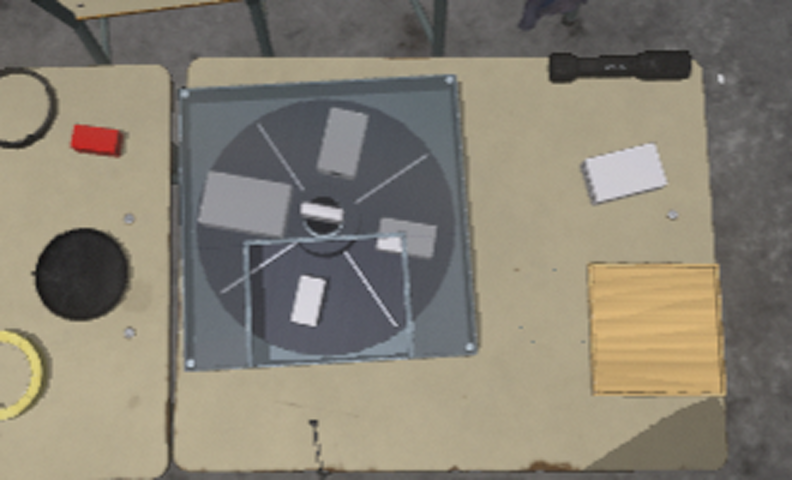

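View pics/s1.png

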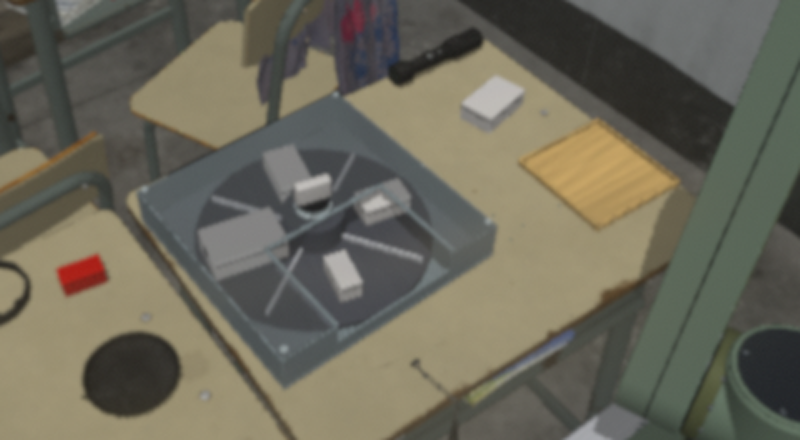

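The top view (crop pixels) shows:
- e in the window pocket at (308,300)
- a at left (245,204), c at the back (343,142) and d at right (407,238), so all four cases are present
- the knob at (322,210), b at (625,172) and the tray at (656,329)

What could be mistaken for a case: the red block at (97,140), which is the look-alike of e and not to be touched, and the white knob bar.

```bash
python3 - <<'E'
from h import *
f=lambda L:np.array(L)/2.4+[170,110]
H=px2w('top',f([(183,92),(450,78),(470,347),(190,365)]),68); print('house',H.round(),H.mean(0).round(1))
for i in range(4): d=H[(i+1)%4]-H[i]; print(np.hypot(*d[:2]).round(),np.degrees(np.arctan2(d[1],d[0])).round(1))
T=px2w('top',f([(588,265),(718,264),(724,393),(592,393)]),12); print('tray',T.round(),T.mean(0).round(1))
for l,z in [('b_mid',34),('e_mid',48),('knob',110),('d_mid',49),('tray_in',8)]:
    for r in silhouettes('top',l)[:2]:
        m=r['pixels'].astype(np.uint8); c=max(cv2.findContours(m,0,1)[0],key=cv2.contourArea)
        w=px2w('top',c[:,0,:],z)[:,:2].astype(np.float32); q=cv2.minAreaRect(w)
        print(l,round(r['conf'],2),r['pixel'],np.round(q[0],1),np.round(q[1],1),round(q[2],1),'spot',px2w('top',r['pixel'],z).round(1))
E
```

```text
house [[750. 360.  68.]
 [759.  17.  68.]
 [417.   7.  68.]
 [404. 348.  68.]] [582.6 182.8  68. ]
343.0 -88.4
343.0 -178.3
341.0 92.1
345.0 2.0
tray [[ 519. -158.   12.]
 [ 516. -328.   12.]
 [ 351. -320.   12.]
 [ 356. -152.   12.]] [ 435.8 -239.3   12. ]
e_mid 0.63 [301.7, 237.6] [481.4 203.1] [32.7 61.6] 77.2 spot [[472.8 194.7  48. ]]
e_mid 0.47 [210.4, 168.1] [693.5 473.9] [68.6 39.1] 83.2 spot [[695.  474.4  48. ]]
knob 0.92 [304.8, 230.9] [480.5 177.3] [134.9 182.9] 1.2 spot [[487.3 182.2 110. ]]
d_mid 0.49 [334.2, 210.0] [547.7 101.5] [30.4 18.4] 88.5 spot [[553.6  94.6  49. ]]
tray_in 0.73 [442.7, 248.1] [ 436. -240.] [176.  172.1] 88.4 spot [[ 431.5 -238.8    8. ]]
```

Request:
send_rows:
  deltas: [40.6, -35, 0, 0, 85, 81.2, -70, 0, 0, 85, 121.8, -105, 0, 0, 85, 162.4, -140, 0, 0, 85, 203, -175, 0, 0, 85]

```text
time: 2.08
tcp_pos: [338.9, -293.1, 231.6]
ee_rot: [3.083, 0.6, 0.001]
force: [0.5, -0.3, 0.3]
width: 0.996
finger_force: 0.0
```

Request:
send_rows:
  deltas: [40.6, -35, 0, 0, 85, 81.2, -70, 0, 0, 85, 121.8, -105, 0, 0, 85, 162.4, -140, 0, 0, 85, 203, -175, 0, 0, 85]

```text
time: 2.7
tcp_pos: [461.5, -54.5, 231.6]
ee_rot: [3.083, 0.601, 0.001]
force: [0.6, -0.9, -0.2]
width: 0.995
finger_force: 0.0
```

Request:
send_rows:
  deltas: [40.6, -35, 0, -0.18, 85, 81.2, -70, 0, -0.36, 85, 121.8, -105, 0, -0.54, 85, 162.4, -140, 0, -0.72, 85, 203, -175, 0, -0.9, 85]

```text
time: 3.32
tcp_pos: [583.9, 183.9, 231.3]
ee_rot: [2.509, 1.89, 0.0]
force: [0.9, -0.3, -0.1]
width: 0.994
finger_force: 0.0
```

Request:
send_rows:
  deltas: [0, 0, 0, -0.09, 40, 0, 0, 0, -0.09, 40]

```text
time: 3.58
tcp_pos: [583.2, 182.8, 230.9]
ee_rot: [-2.428, -1.993, 0.001]
force: [-0.2, -0.1, -0.6]
width: 0.599
finger_force: 0.0
```

```bash
python3 - <<'E'
from h import *
s=env.read_state(); im=read_camera('wrist'); save(im,'w1'); print(s['time'],s['tcp_pos'],s['ee_rot'],s['joint_pos'].round(2))
for l in ['knob','e_mid']:
  print(l,[(r['pixel'],r['conf'],px2w('wrist',r['pixel'],z,s).round(1)) for r in spot_in('wrist',l) for z in [{'knob':117,'e_mid':48}[l]]])
E
```

```text
3.575 [583.22433671 182.76340933 230.88753565] [-2.42819456e+00 -1.99327567e+00  1.15698266e-03] [ 0.28  0.38  1.48 -0.    1.29  0.48]
knob [([248.2, 187.3], 0.78, array([[524.5, 199.8, 117. ]]))]
e_mid [([224.1, 169.7], 0.97, array([[484.2, 208. ,  48. ]]))]
```

View pics/w1.png

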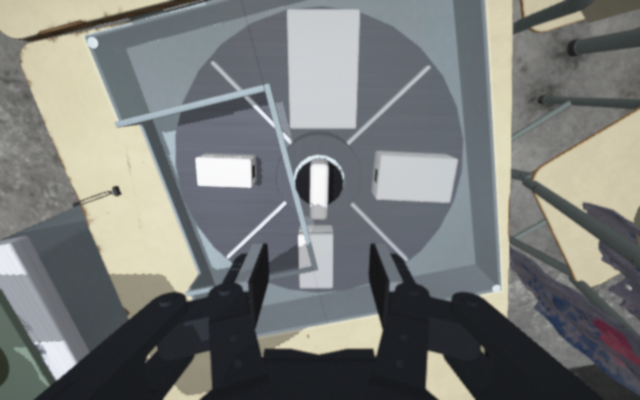

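The wrist picture shows the knob bar top spanning about (319,163) to (319,203), vertical in the image and so already aligned with the tool. Its pinch sits across the picture. e is at (224,171), a at the top, c at right, and d at the bottom under the cover.

```bash
python3 - <<'E'
from h import *
s=env.read_state(); im=cv2.imread('pics/w1.png')
g=im[:,:,::-1].min(2)
m=np.zeros_like(g); m[150:225,300:335]=(g[150:225,300:335]>215)
ys,xs=np.nonzero(m); print(xs.min(),xs.max(),ys.min(),ys.max(),len(xs))
c=max(cv2.findContours(m,0,1)[0],key=cv2.contourArea); w=px2w('wrist',c[:,0,:],117,s)[:,:2].astype(np.float32); q=cv2.minAreaRect(w); print('knob',q)
me=np.zeros_like(g); me[150:195,190:262]=g[150:195,190:262]>200
c=max(cv2.findContours(me,0,1)[0],key=cv2.contourArea); w=px2w('wrist',c[:,0,:],48,s)[:,:2].astype(np.float32); print('e',cv2.minAreaRect(w))
# housing corners seen
for p in [(93,42),(495,288)]: print(px2w('wrist',p,68,s).round(1))
Rm=R.from_rotvec(s['ee_rot']).as_matrix()
print((Rm.T@(np.array([*q[0],83])-s['tcp_pos'])).round(1))
print(im[140:230:6,319].min(1))
E
```

```text
300 334 156 206 657
knob ((584.2734375, 188.355712890625), (37.519989013671875, 12.989910125732422), 78.20272064208984)
e ((482.4176025390625, 204.8995819091797), (31.938318252563477, 58.6474494934082), 76.50910186767578)
[[408.1 347.3  68. ]]
[[757.1  14.8  68. ]]
[ 6.800e+00 -1.000e-01  1.484e+02]
[101 101 101 169 216 250 250 249 249 249 248 186 184 162 116]
```

Request:
send_rows:
  deltas: [1, 0, 50, 0, 40, 2, 0, 100, 0, 40, 2, 0, 148, 0, 40, 2, 0, 148, 0, 40]

```text
time: 4.22
tcp_pos: [583.9, 183.5, 83.6]
ee_rot: [2.43, 1.991, 0.001]
force: [-0.9, -0.5, 0.9]
width: 0.47
finger_force: 0.0
```

Request:
send_rows:
  deltas: [0, 0, 0, 0, 0, 0, 0, 0, 0, 0, 0, 0, 0, 0, 0]

```text
time: 4.6
tcp_pos: [583.5, 183.8, 84.5]
ee_rot: [2.429, 1.992, 0.001]
force: [-2.5, -0.7, 4.5]
width: 0.176
finger_force: 60.8
```

Request:
send_rows:
  deltas: [0, 0, 0, -0.15, 0, 0, 0, 0, -0.3, 0]

```text
time: 4.85
tcp_pos: [583.0, 183.9, 84.5]
ee_rot: [-2.099, -2.337, 0.0]
force: [-3.7, -1.3, 5.8]
width: 0.176
finger_force: 61.1
```

Request:
send_rows:
  deltas: [0, 0, 0, -0.16, 0, 0, 0, 0, -0.32, 0, 0, 0, 0, -0.48, 0, 0, 0, 0, -0.64, 0, 0, 0, 0, -0.8, 0]

```text
time: 5.48
tcp_pos: [581.9, 183.3, 84.4]
ee_rot: [-1.022, -2.968, 0.003]
force: [-6.3, -2.9, 8.4]
width: 0.178
finger_force: 61.3
```

Request:
send_rows:
  deltas: [0, 0, 0, -0.16, 0, 0, 0, 0, -0.32, 0, 0, 0, 0, -0.48, 0, 0, 0, 0, -0.62, 0, 0, 0, 0, -0.7, 0]

```text
time: 6.1
tcp_pos: [581.5, 182.2, 84.4]
ee_rot: [0.055, -3.137, 0.004]
force: [-6.5, -6.6, 9.7]
width: 0.176
finger_force: 61.8
```

Request:
send_rows:
  deltas: [0, 0, 0, 0, 0, 0, 0, 0, 0, 40, 0, 0, 0, 0, 40]

```text
time: 6.48
tcp_pos: [583.8, 184.1, 83.4]
ee_rot: [-0.051, 3.141, 0.0]
force: [-0.1, 0.2, -0.1]
width: 0.465
finger_force: 0.0
```

Request:
send_rows:
  deltas: [0, 0, -50, 0, 85, 0, 0, -100, 0, 85, 0, 0, -150, 0, 85]

```text
time: 6.85
tcp_pos: [583.6, 184.3, 234.6]
ee_rot: [0.052, -3.141, -0.0]
force: [0.9, 0.0, 0.5]
width: 0.993
finger_force: 0.0
```

```bash
python3 - <<'E'
from h import *
s=env.read_state(); im=read_camera('wrist'); save(im,'w2'); print(s['time'],s['tcp_pos'],s['ee_rot'],s['joint_pos'].round(2))
for l in ['a_mid']:
  print(l,[(r['pixel'],r['conf'],px2w('wrist',r['pixel'],54,s).round(1)) for r in spot_in('wrist',l)])
E
```

```text
6.85 [583.61561399 184.29948665 234.57810283] [ 5.20200368e-02 -3.14111674e+00 -7.85640706e-05] [ 0.29  0.38  1.47  0.    1.3  -1.32]
a_mid [([319.3, 67.8], 0.87, array([[476.2, 181.5,  54. ]]))]
```

View pics/w2.png

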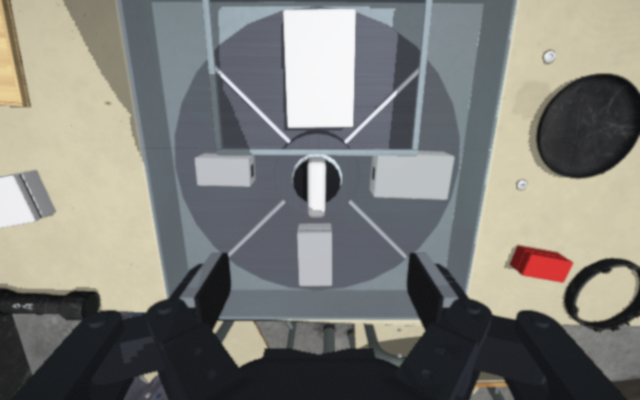

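a is now at the window, a white rectangle spanning (284,10) to (354,127), parallel to the tool. d is left, c right and e at the back.

```bash
cat >> h.py <<'E'
def rect(im,box,z,s,cam='wrist',thr=205):
    "largest bright blob in box (x0,y0,x1,y1): centre, size, angle of its long side in world on plane z"
    g=im.min(2); m=np.zeros(g.shape,np.uint8); x0,y0,x1,y1=box
    m[y0:y1,x0:x1]=g[y0:y1,x0:x1]>thr
    c=max(cv2.findContours(m,0,1)[0],key=cv2.contourArea)
    (c0,(w,h),a)=cv2.minAreaRect(px2w(cam,c[:,0,:]+0.0,z,s)[:,:2].astype(np.float32))
    if h>w: w,h,a=h,w,a+90
    a=(a+90)%180-90
    return np.round(c0,1),round(w,1),round(h,1),round(a,1)
def yaw(s): # direction of tool y, deg
    y=R.from_rotvec(s['ee_rot']).as_matrix()[:,1]; return np.degrees(np.arctan2(y[1],y[0]))
def go(s,p,z):
    return (R.from_rotvec(s['ee_rot']).as_matrix().T@(np.array([p[0],p[1],z])-s['tcp_pos'])).round(1)
E
python3 - <<'E'
from h import *
s=env.read_state(); im=cv2.imread('pics/w2.png')[:,:,::-1]
for t in (190,205,225):
  r=rect(im,(270,2,370,140),54,s,thr=t); print(r,go(s,r[0],25),yaw(s))
E
```

```text
(array([483.9, 183.4]), 107.4, 67.6, 2.4) [105.4   0.9 213.5] 91.89852559393869
(array([483.9, 183.5]), 107.2, 67.3, 2.3) [105.4   1.  213.5] 91.89852559393869
(array([484.1, 183.5]), 106.1, 66.0, 2.5) [105.2   1.  213.5] 91.89852559393869
```

Request:
send_rows:
  deltas: [55, 0.5, 20, 0, 85, 105, 1, 60, 0, 85, 105, 1, 120, 0, 85, 105, 1, 175, 0, 85, 105, 1, 220, 0, 85]

```text
time: 7.58
tcp_pos: [477.7, 181.5, 11.0]
ee_rot: [0.052, -3.14, 0.001]
force: [1.1, 0.2, -0.1]
width: 0.996
finger_force: 0.0
```

Request:
send_rows:
  deltas: [0, 0, 0, 0, 85, 0, 0, 0, 0, 50, 0, 0, 0, 0, 50, 0, 0, 0, 0, 50]

```text
time: 8.07
tcp_pos: [479.8, 182.1, 14.9]
ee_rot: [-0.052, 3.138, 0.002]
force: [-0.5, -0.0, 3.0]
width: 0.785
finger_force: 68.1
```

Request:
send_rows:
  deltas: [0, 0, -30, 0, 50, 0, 0, -60, 0, 50, 0, 0, -100, 0, 50]

```text
time: 8.45
tcp_pos: [478.0, 181.5, 114.2]
ee_rot: [0.052, -3.14, 0.001]
force: [0.1, 0.4, -1.7]
width: 0.787
finger_force: 68.3
```

```bash
python3 - <<'E'
from h import *
s=env.read_state(); im=read_camera('wrist'); save(im,'w3'); print(s['time'],s['tcp_pos'],yaw(s),s['force'],s['width'])
E
```

```text
8.45 [477.99657431 181.45077599 114.23650975] 91.8982610246348 [ 0.08822151  0.43862171 -1.66835364] 0.7871166591494203
```

View pics/w3.png

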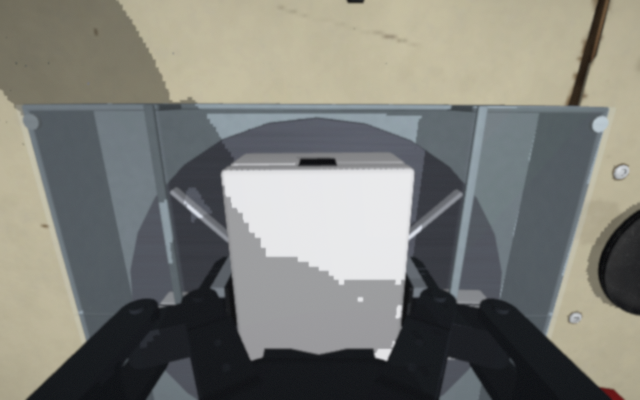

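The case is held level. Its front top edge is at row 168, columns 222 to 414, so next I work out how it sits relative to the TCP.

```bash
python3 - <<'E'
from h import *
s=env.read_state()
e=px2w('wrist',[(223,168),(412,168)],s['tcp_pos'][2]+39,s); print(e.round(1),np.hypot(*(e[0]-e[1])[:2]))
Rm=R.from_rotvec(s['ee_rot']).as_matrix(); m=e.mean(0); print('edge in tool',((e-s['tcp_pos'])@Rm).round(1))
print('to tray',go(s,(436,-240),14))
E
```

```text
[[426.7 148.5 158.8]
 [424.7 212.3 158.8]] 63.785870925554725
edge in tool [[ 55.4 -32.2 -39.6]
 [ 55.3  31.6 -39.4]]
to tray [  60.3 -421.2  104. ]
```

Request:
send_rows:
  deltas: [7, -50, 0, 0, 50, 14, -100, 0, 0, 50, 21, -150, 0, 0, 50, 28, -200, 0, 0, 50, 35, -250, 0, 0, 50]

```text
time: 9.12
tcp_pos: [451.7, -70.9, 113.9]
ee_rot: [-0.052, 3.14, -0.001]
force: [0.9, 0.8, -2.6]
width: 0.79
finger_force: 68.7
```

Request:
send_rows:
  deltas: [7, -50, 0, 0, 50, 14, -100, 0, 0, 50, 21, -150, 0, 0, 50, 23, -170, 0, 0.07, 50, 23, -170, 0, 0.07, 50]

```text
time: 9.75
tcp_pos: [434.5, -240.8, 113.5]
ee_rot: [0.062, 3.14, 0.0]
force: [-0.7, 0.7, -2.3]
width: 0.786
finger_force: 68.9
```

Request:
send_rows:
  deltas: [0, 0, 0, 0, 50, 0, 0, 0, 0, 50]

```text
time: 10.0
tcp_pos: [434.7, -238.7, 113.4]
ee_rot: [-0.055, -3.141, -0.001]
force: [0.2, -0.5, -1.8]
width: 0.788
finger_force: 68.9
```

```bash
python3 - <<'E'
from h import *
s=env.read_state(); im=read_camera('wrist'); save(im,'w4'); print(s['time'],s['tcp_pos'],yaw(s),s['force'],s['width'],s['finger_force'])
s=env.read_state();print(s['tcp_pos'])
save(np.vstack([cv2.resize(read_camera('top')[200:300,380:510],(520,400)),im[:,60:580]][:2])[:600] if 0 else cv2.resize(read_camera('top')[200:310,370:510],None,fx=4,fy=4),'t4')
save(np.hstack([cv2.resize(im,(480,300)),cv2.resize(read_camera('top')[210:310,380:480],(300,300))]),'m4')
E
```

```text
10.0 [ 434.69440995 -238.73636543  113.35271096] 87.98960329573512 [ 0.2376288  -0.45176557 -1.80375859] 0.788150241917804 68.87457132339478
[ 434.7416638  -238.83404823  113.34799673]
```

View pics/m4.png

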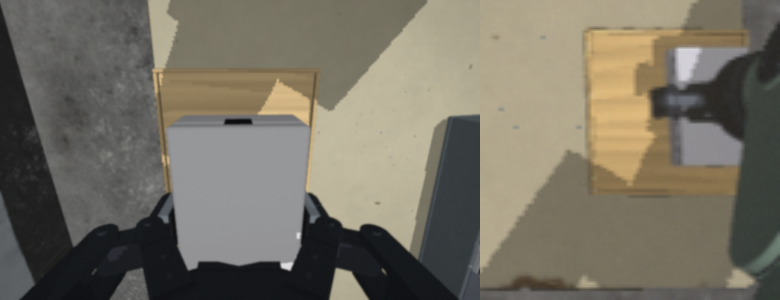

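The case hangs centred over the tray, as the tray edges show at columns 155 and 320 of the crop. I'll lower it in.

Request:
send_rows:
  deltas: [0, 0, 40, 0, 50, 0, 0, 75, 0, 50, 0, 0, 95, 0, 50, 0, 0, 105, 0, 50, 0, 0, 109, 0, 50]

```text
time: 10.78
tcp_pos: [434.9, -239.9, 4.2]
ee_rot: [0.057, 3.141, -0.0]
force: [-0.4, 0.6, -2.5]
width: 0.79
finger_force: 68.9
```

Request:
send_rows:
  deltas: [0, 0, 2, 0, 50, 0, 0, 2.5, 0, 50, 0, 0, 2.5, 0, 50]

```text
time: 11.15
tcp_pos: [434.9, -240.1, 2.3]
ee_rot: [0.058, 3.14, -0.001]
force: [0.3, -0.7, -2.8]
width: 0.786
finger_force: 68.9
```

Request:
send_rows:
  deltas: [0, 0, 0, 0, 85, 0, 0, 0, 0, 85, 0, 0, -20, 0, 85, 0, 0, -70, 0, 85, 0, 0, -130, 0, 85]

```text
time: 11.78
tcp_pos: [434.0, -239.6, 132.7]
ee_rot: [-0.058, -3.139, -0.002]
force: [0.8, -0.0, 0.3]
width: 0.995
finger_force: 0.0
```

Request:
send_rows:
  deltas: [0, 0, -50, 0, 85, 0, 0, -100, 0, 85, 0, 0, -100, 0, 85, 0, 0, -100, 0, 85]

```text
time: 12.28
tcp_pos: [434.1, -239.7, 231.3]
ee_rot: [-0.058, -3.14, -0.001]
force: [-1.1, 0.1, -0.6]
width: 0.989
finger_force: 0.0
```

```bash
python3 - <<'E'
from h import *
s=env.read_state(); im=read_camera('wrist'); save(im,'w5'); print(s['time'],s['tcp_pos'],yaw(s),s['joint_pos'].round(2))
for l,z in [('a_mid',40),('b_mid',34)]:
  for r in silhouettes('wrist',l)[:3]: print(l,r['pixel'],r['conf'],px2w('wrist',r['pixel'],z,s).round(1))
E
```

```text
12.275 [ 434.07967984 -239.66699791  231.27608581] 87.88986770177185 [-0.53  0.2   1.74 -0.    1.21 -2.06]
a_mid [318.7, 170.8] 0.87 [[ 431.2 -239.4   40. ]]
```

View pics/w5.png

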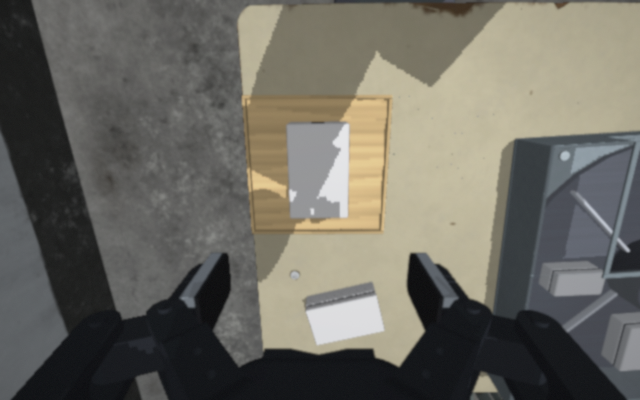

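a stands in the middle of the tray, with corners at (288,123) and (349,218). b is at about (345,318), tilted.

```bash
python3 - <<'E'
from h import *
s=env.read_state(); im=cv2.imread('pics/w5.png')[:,:,::-1]
A=px2w('wrist',[(288,123),(349,123),(349.5,218),(289,218)],40,s); print('a',A.round(1).tolist(),A.mean(0).round(1))
T=px2w('wrist',[(245,98),(391,98),(383,231),(254,231)],12,s); print('tray',T.mean(0).round(1),T.round(0).tolist())
r=rect(im,(295,285,395,349),34,s); print('b',r,go(s,r[0],60))
sd=spot_in('wrist','b_mid'); print([(q['pixel'],q['conf']) for q in sd])
E
```

```text
a [[377.8, -269.3, 40.0], [380.2, -205.1, 40.0], [487.3, -205.4, 40.0], [484.7, -275.3, 40.0]] [ 432.5 -238.8   40. ]
tray [ 434.  -239.5   12. ] [[350.0, -318.0, 12.0], [357.0, -155.0, 12.0], [518.0, -160.0, 12.0], [511.0, -324.0, 12.0]]
b (array([ 634.8, -211.4]), 91.8, 55.1, -77.6) [-200.3   35.2  169.6]
[([342.7, 310.6], 0.83), ([631.5, 232.4], 0.39)]
```

Request:
send_rows:
  deltas: [-50, 9, 0, 0.18, 85, -100, 18, 0, 0.36, 85, -150, 26, 0, 0.54, 85, -200, 35, 0, 0.72, 85, -200, 35, 0, 0.9, 85]

```text
time: 13.1
tcp_pos: [638.5, -211.3, 228.7]
ee_rot: [-1.422, -2.798, -0.0]
force: [0.1, -0.0, -0.1]
width: 0.994
finger_force: 0.0
```

Request:
send_rows:
  deltas: [0, 0, 0, 0.18, 85, 0, 0, 0, 0.36, 85, 0, 0, 50, 0.418, 85, 0, 0, 90, 0.418, 85, 0, 0, 90, 0.418, 85]

```text
time: 13.72
tcp_pos: [633.2, -211.5, 137.1]
ee_rot: [-1.963, -2.441, 0.005]
force: [0.1, 0.2, -0.5]
width: 0.996
finger_force: 0.0
```

Request:
send_rows:
  deltas: [0, 0, 0, 0, 85, 0, 0, 0, 0, 85]

```text
time: 13.98
tcp_pos: [637.0, -212.8, 144.0]
ee_rot: [1.967, 2.445, 0.002]
force: [-0.0, -0.3, -0.2]
width: 0.994
finger_force: 0.0
```

```bash
python3 - <<'E'
from h import *
s=env.read_state(); im=read_camera('wrist'); save(im,'w6'); print(s['time'],s['tcp_pos'],yaw(s),s['joint_pos'].round(2))
for q in silhouettes('wrist','b_mid')[:2]:
    x,y,w,h=cv2.boundingRect(q['pixels'].astype(np.uint8)); print(q['conf'],q['pixel'],x,y,w,h)
    for t in (190,210,225):
        r=rect(im,(x-5,y-5,x+w+5,min(y+h+5,399)),34,s,thr=t); print(r,go(s,r[0],-4))
E
```

```text
13.975 [ 636.99242221 -212.775322    144.02893118] 12.378404634746056 [-0.34  0.53  1.45 -0.    1.16 -0.56]
0.72 [320.8, 181.9] 284 132 74 112
(array([ 635.4, -197.1]), 65.6, 57.6, -77.7) [ 16.    1.3 148. ]
(array([ 635.2, -196.6]), 62.9, 56.2, -77.7) [ 16.5   1.2 148. ]
(array([ 634.9, -196.1]), 60.3, 54.8, -77.9) [ 17.1   1.  148. ]
0.27 [482.5, 197.7] 436 124 101 171Traceback (most recent call last):
  File "<stdin>", line 6, in <module>
  File "h.py", line 27, in rect
    c=max(cv2.findContours(m,0,1)[0],key=cv2.contourArea)
ValueError: max() iterable argument is empty
```

View pics/w6.png

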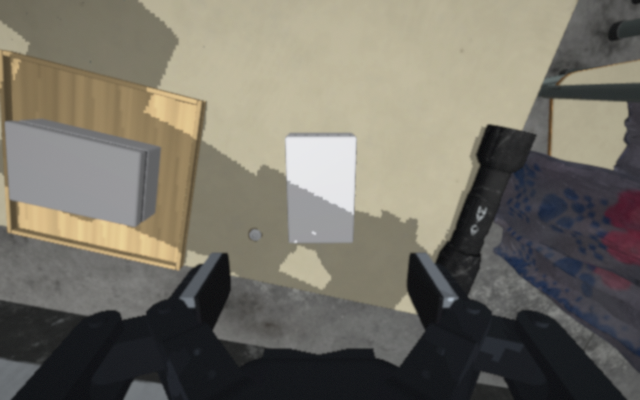

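b's top face spans (287,137) to (355,243), aligned with the tool. The torch at (470,200) stays clear of the fingers.

```bash
python3 - <<'E'
from h import *
s=env.read_state(); B=px2w('wrist',[(287,137),(355,137),(354,243),(288,243)],34,s); print(s['tcp_pos'],np.linalg.norm(B[0]-B[1]),np.linalg.norm(B[0]-B[3]),B.mean(0),go(s,B.mean(0),-4))
E
```

```text
[ 636.60714263 -212.67334621  143.63988401] 54.881083834266754 94.24495652845712 [ 638.51462675 -210.84897521   34.        ] [  1.6   1.9 147.6]
```

Request:
send_rows:
  deltas: [1.6, 1.9, 45, 0, 85, 1.6, 1.9, 90, 0, 85, 1.6, 1.9, 125, 0, 85, 1.6, 1.9, 143.5, 0, 85, 1.6, 1.9, 143.5, 0, 85]

```text
time: 14.7
tcp_pos: [637.1, -210.3, -2.2]
ee_rot: [-1.968, -2.447, 0.001]
force: [-0.1, 0.1, 1.4]
width: 0.998
finger_force: 0.0
```

Request:
send_rows:
  deltas: [0, 0, 0, 0, 40, 0, 0, 0, 0, 40, 0, 0, 0, 0, 40, 0, 0, 0, 0, 40]

```text
time: 15.2
tcp_pos: [638.8, -210.9, 0.5]
ee_rot: [1.966, 2.445, 0.002]
force: [-0.1, 0.5, 6.4]
width: 0.68
finger_force: 66.0
```

Request:
send_rows:
  deltas: [0, 0, -25, 0, 40, 0, 0, -60, 0, 40, 0, 0, -100, 0, 40, 0, 0, -120, 0, 40]

```text
time: 15.7
tcp_pos: [638.1, -210.7, 121.2]
ee_rot: [1.967, 2.445, 0.002]
force: [0.1, -0.2, -1.0]
width: 0.68
finger_force: 65.3
```

Request:
send_rows:
  deltas: [4, -50, 0, -0.15, 40, 8, -100, 0, -0.3, 40, 12, -150, 0, -0.45, 40, 16, -200, 0, -0.6, 40, 16.3, -205.8, 0, -0.75, 40]

```text
time: 16.32
tcp_pos: [429.0, -238.1, 118.5]
ee_rot: [-0.931, -2.998, -0.0]
force: [0.8, -0.6, -0.7]
width: 0.681
finger_force: 65.3
```

Request:
send_rows:
  deltas: [0, 0, 0, -0.15, 40, 0, 0, 0, -0.3, 40, 0, 0, 0, -0.45, 40, 0, 0, 0, -0.569, 40, 0, 0, 0, -0.569, 40]

```text
time: 16.95
tcp_pos: [432.6, -238.5, 118.6]
ee_rot: [0.058, 3.141, -0.0]
force: [0.3, 1.2, -1.5]
width: 0.684
finger_force: 65.3
```

Request:
send_rows:
  deltas: [0, 0, 0, 0, 40, 0, 0, 0, 0, 40]

```text
time: 17.2
tcp_pos: [432.8, -238.6, 118.4]
ee_rot: [0.058, 3.141, -0.0]
force: [-0.1, -0.5, -0.9]
width: 0.679
finger_force: 65.3
```

```bash
python3 - <<'E'
from h import *
s=env.read_state(); im=read_camera('wrist'); save(im,'w7'); print(s['time'],s['tcp_pos'],yaw(s),s['force'],s['width'],s['finger_force'])
E
```

```text
17.2 [ 432.76322333 -238.55919821  118.37159795] 87.89834985723888 [-0.10165744 -0.5163274  -0.91862275] 0.6792568525003664 65.26401042938232
```

View pics/w7.png

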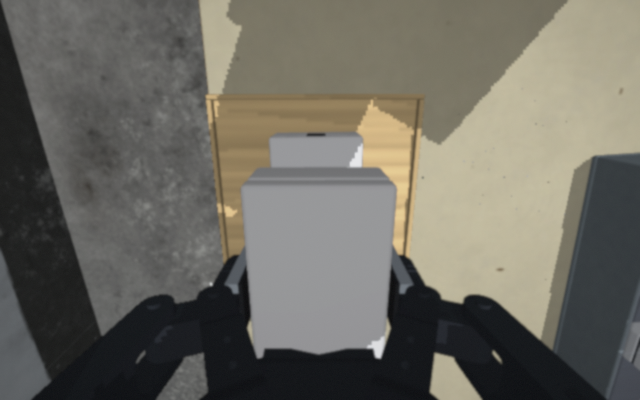

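Over the tray, b's front top edge is at row 183 (columns 244 to 395), and a's front top edge shows at about row 137 (columns 270 to 362).

```bash
python3 - <<'E'
from h import *
s=env.read_state(); Rm=R.from_rotvec(s['ee_rot']).as_matrix()
for n,p,z in [('a',[(270,137),(362,137)],40),('b',[(244,183),(395,183)],152.4),('b',[(244,183),(395,183)],148)]:
    e=px2w('wrist',p,z,s); print(n,np.linalg.norm(e[0]-e[1]).round(1),((e-s['tcp_pos'])@Rm).round(1).tolist())
im=cv2.imread('pics/w7.png'); print(im[124:146,300].mean(1).round(),im[162:192,300].mean(1).round())
E
```

```text
a 65.0 [[52.4, -34.3, 78.3], [52.4, 30.7, 78.3]]
b 54.5 [[48.7, -26.9, -34.1], [48.6, 27.6, -34.1]]
b 56.7 [[47.5, -28.0, -29.7], [47.5, 28.7, -29.7]]
[124. 124. 123. 123. 121. 120. 120. 119. 116. 115. 116. 120. 127. 138.
 147. 151. 153. 152. 153. 153. 154. 154.] [153. 153. 153. 151. 145. 133. 119. 113. 114. 113. 114. 114. 115. 116.
 121. 129. 136. 137. 126. 117. 116. 119. 126. 136. 142. 147. 149. 150.
 151. 152.]
```

Request:
send_rows:
  deltas: [-1.5, -1, 30, 0, 40, -1.5, -1, 55, 0, 40, -1.5, -1, 68, 0, 40, -1.5, -1, 74, 0, 40, -1.5, -1, 76.8, 0, 40]

```text
time: 17.88
tcp_pos: [434.7, -239.9, 41.7]
ee_rot: [0.056, 3.14, -0.001]
force: [0.6, -0.4, -1.3]
width: 0.683
finger_force: 65.3
```

Request:
send_rows:
  deltas: [0, 0, 0, 0, 40, 0, 0, 0, 0, 40, 0, 0, 0, 0, 40]

```text
time: 18.25
tcp_pos: [434.5, -239.8, 41.9]
ee_rot: [0.056, 3.14, -0.001]
force: [0.3, 0.6, -0.8]
width: 0.679
finger_force: 65.3
```

Request:
send_rows:
  deltas: [0, 0, 0, 0, 82, 0, 0, 0, 0, 82, 0, 0, -20, 0, 82, 0, 0, -70, 0, 82, 0, 0, -130, 0, 82]

```text
time: 18.88
tcp_pos: [433.6, -239.2, 172.2]
ee_rot: [-0.056, -3.139, -0.002]
force: [0.6, -0.2, 0.5]
width: 0.958
finger_force: 0.0
```

Request:
send_rows:
  deltas: [0, 0, -50, 0, 85, 0, 0, -60, 0, 85, 0, 0, -60, 0, 85, 0, 0, -60, 0, 85]

```text
time: 19.38
tcp_pos: [433.3, -239.1, 229.7]
ee_rot: [-0.056, -3.138, -0.003]
force: [0.2, 0.3, -0.6]
width: 0.996
finger_force: 0.0
```

```bash
python3 - <<'E'
from h import *
s=env.read_state(); im=read_camera('wrist'); save(im,'w8'); print(s['time'],s['tcp_pos'],yaw(s))
save(cv2.resize(im[70:270,200:440],None,fx=3,fy=3,interpolation=2),'w8c')
E
```

```text
19.375 [ 433.31351344 -239.09670489  229.66732149] 87.94769350196654
```

View pics/w8c.png

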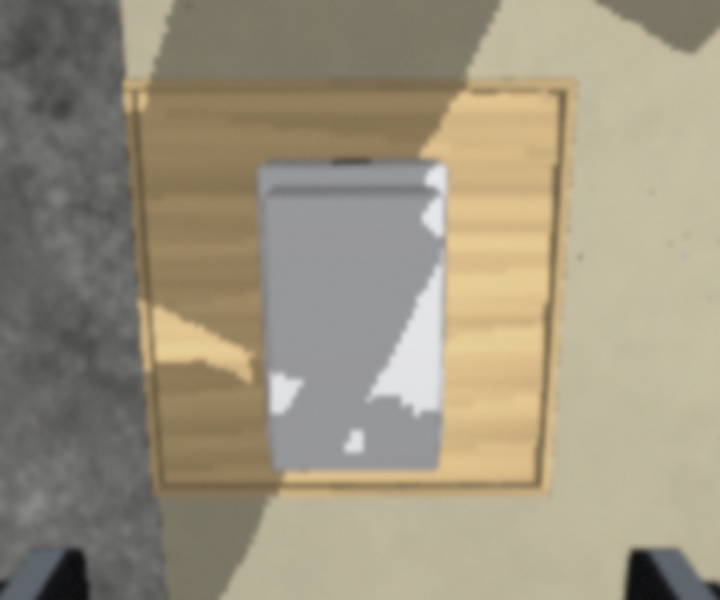

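b sits wholly on a with a visible margin all round. Next I turn the knob for c, gripping it half a turn round.

Request:
send_rows:
  deltas: [-16, 52, 0, 0, 85, -33, 104, 0, 0, 85, -49, 156, 0, 0, 85, -66, 208, 0, 0, 85, -82, 260, 0, 0, 85]

```text
time: 20.05
tcp_pos: [525.4, 19.0, 229.9]
ee_rot: [-0.056, -3.138, 0.001]
force: [-0.2, 0.5, 0.2]
width: 0.997
finger_force: 0.0
```

Request:
send_rows:
  deltas: [-13, 42, 0, 0.18, 60, -26, 84, 0, 0.36, 40, -39, 126, 0, 0.54, 40, -52.7, 168.3, 0, 0.72, 40, -52.7, 168.3, 0, 0.9, 40]

```text
time: 20.68
tcp_pos: [584.3, 186.4, 228.9]
ee_rot: [-1.419, -2.8, 0.003]
force: [-0.5, -0.7, -0.0]
width: 0.467
finger_force: 0.0
```

Request:
send_rows:
  deltas: [0, 0, 0, 0.18, 40, 0, 0, 0, 0.36, 40, 0, 0, 0, 0.54, 40, 0, 0, 0, 0.72, 40, 0, 0, 0, 0.9, 40]

```text
time: 21.3
tcp_pos: [583.6, 183.4, 229.5]
ee_rot: [-2.5, -1.9, 0.005]
force: [-0.5, 0.4, 0.2]
width: 0.468
finger_force: 0.0
```

Request:
send_rows:
  deltas: [0, 0, 0, 0.18, 40, 0, 0, 0, 0.36, 40, 0, 0, 0, 0.54, 40, 0, 0, 0, 0.72, 40, 0, 0, 0, 0.9, 40]

```text
time: 21.92
tcp_pos: [583.6, 183.4, 229.5]
ee_rot: [3.079, 0.624, -0.006]
force: [0.7, 0.6, 0.4]
width: 0.468
finger_force: 0.0
```

Request:
send_rows:
  deltas: [0, 0, 0, 0.18, 40, 0, 0, 0, 0.372, 40, 0, 0, 0, 0.372, 40, 0, 0, 0, 0.372, 40]

```text
time: 22.42
tcp_pos: [583.9, 183.5, 230.5]
ee_rot: [3.141, 0.057, -0.003]
force: [0.2, -0.6, -0.0]
width: 0.468
finger_force: 0.0
```

```bash
python3 - <<'E'
from h import *
s=env.read_state(); im=read_camera('wrist'); save(im,'w9'); print(s['time'],s['tcp_pos'],yaw(s),s['joint_pos'].round(2))
print(go(s,(583.8,184.0),83.5))
g=im.min(2); sub=g[150:225,295:345]; ys,xs=np.nonzero(sub>225); print(xs.min()+295,xs.max()+295,ys.min()+150,ys.max()+150,len(xs))
print(rect(im,(290,145,350,230),117,s,thr=225))
E
```

```text
22.425 [583.93820964 183.50692994 230.53591628] -87.91559392323886 [ 0.29  0.38  1.48 -0.    1.29  1.82]
[ 1.00e-01 -6.00e-01  1.47e+02]
299 326 162 218 539
(array([579.4, 182.8]), 37.5, 12.4, 2.0)
```

Request:
send_rows:
  deltas: [0, -0.5, 50, 0, 40, 0, -0.5, 100, 0, 40, 0, -0.5, 135, 0, 40, 0, -0.5, 147, 0, 40, 0, -0.5, 147, 0, 0]

```text
time: 23.1
tcp_pos: [584.8, 184.2, 85.1]
ee_rot: [-3.141, -0.054, -0.002]
force: [-0.0, 0.2, -0.1]
width: 0.268
finger_force: 0.0
```

Request:
send_rows:
  deltas: [0, 0, 0, 0, 0, 0, 0, 0, 0, 0, 0, 0, 0, -0.15, 0, 0, 0, 0, -0.3, 0, 0, 0, 0, -0.45, 0]

```text
time: 23.72
tcp_pos: [584.8, 183.1, 85.5]
ee_rot: [3.047, 0.76, 0.002]
force: [0.3, -2.8, -0.3]
width: 0.178
finger_force: 60.8
```

Request:
send_rows:
  deltas: [0, 0, 0, -0.16, 0, 0, 0, 0, -0.32, 0, 0, 0, 0, -0.48, 0, 0, 0, 0, -0.64, 0, 0, 0, 0, -0.8, 0]

```text
time: 24.35
tcp_pos: [583.7, 184.0, 85.5]
ee_rot: [-2.511, -1.887, 0.001]
force: [-3.0, -0.6, 1.7]
width: 0.181
finger_force: 61.0
```

Request:
send_rows:
  deltas: [0, 0, 0, -0.16, 0, 0, 0, 0, -0.321, 0, 0, 0, 0, -0.321, 0, 0, 0, 0, -0.321, 40, 0, 0, 0, -0.321, 40]

```text
time: 24.98
tcp_pos: [585.1, 184.3, 85.2]
ee_rot: [2.183, 2.257, 0.003]
force: [0.3, -0.9, -0.7]
width: 0.468
finger_force: 0.0
```

Request:
send_rows:
  deltas: [0, 0, -50, 0, 75, 0, 0, -100, 0, 75, 0, 0, -146, 0, 75, 0, 0, -146, 0, 75, 0, 0, -146, 0, 75]

```text
time: 25.6
tcp_pos: [584.0, 183.9, 230.0]
ee_rot: [-2.184, -2.259, 0.001]
force: [-0.5, -0.3, -0.2]
width: 0.875
finger_force: 0.0
```

```bash
python3 - <<'E'
from h import *
s=env.read_state(); im=read_camera('wrist'); save(im,'w10'); print(s['time'],s['tcp_pos'],yaw(s),s['joint_pos'].round(2))
for l in ['c_mid','d_mid','e_mid']:
  for q in silhouettes('wrist',l)[:3]:
    m=q['pixels'].astype(np.uint8); x,y,w,h=cv2.boundingRect(m); print(l,round(q['conf'],2),q['pixel'],x,y,w,h,px2w('wrist',q['pixel'],50,s).round())
E
```

```text
25.6 [583.98281342 183.93359558 230.00884587] 1.9323384818538194 [ 0.29  0.38  1.48 -0.    1.29  0.25]
c_mid 0.67 [220.1, 171.2] 179 146 86 51 [[478. 185.  50.]]
c_mid 0.3 [352.9, 121.2] 113 0 412 326 [[617. 242.  50.]]
```

View pics/w10.png

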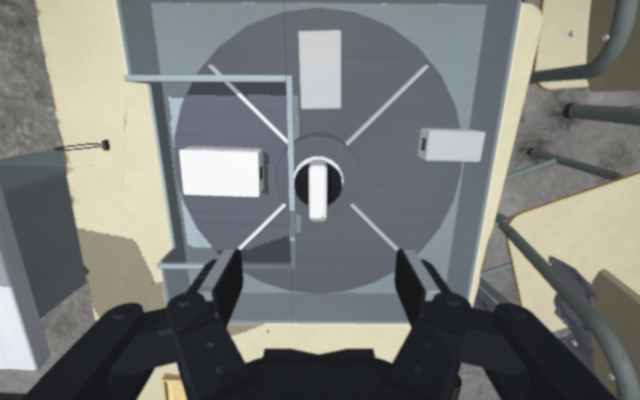

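c is at the window at (221,171) and d at the top at (320,70), so d comes next. e at the far side, (450,145), has been knocked outward but is still on the turntable.

```bash
python3 - <<'E'
from h import *
s=env.read_state(); im=cv2.imread('pics/w10.png')[:,:,::-1]
for t in (195,210,225): r=rect(im,(172,138,272,204),50,s,thr=t); print('c',r,go(s,r[0],15))
for n,p in [('d',[(299,31),(341,30),(341,108),(300,109)]),('e',[(420,132),(484,130),(483,161),(421,159)])]:
    P=px2w('wrist',p,49,s); print(n,P.mean(0).round(1),P.round().tolist())
E
```

```text
c (array([477.1, 183.2]), 82.5, 50.4, -0.0) [   3.1 -105.9  214.2]
c (array([477.1, 183. ]), 82.1, 49.2, -0.0) [   2.9 -105.9  214.2]
c (array([477.1, 182.8]), 81.3, 48.1, 0.0) [   2.7 -105.9  214.2]
d [581.2 288.   49. ] [[560.0, 322.0, 49.0], [599.0, 324.0, 49.0], [603.0, 254.0, 49.0], [562.0, 252.0, 49.0]]
e [721.1 220.2  49. ] [[686.0, 233.0, 49.0], [751.0, 237.0, 49.0], [757.0, 205.0, 49.0], [691.0, 205.0, 49.0]]
```

Request:
send_rows:
  deltas: [1, -35, 0, -0.17, 75, 2, -70, 0, -0.34, 75, 3, -106, 0, -0.51, 75, 3, -106, 0, -0.68, 75, 3, -106, 0, -0.85, 75]

```text
time: 26.42
tcp_pos: [477.4, 183.4, 229.9]
ee_rot: [-1.049, -2.961, 0.001]
force: [0.8, -0.5, 0.6]
width: 0.881
finger_force: 0.0
```

Request:
send_rows:
  deltas: [0, 0, 20, -0.17, 75, 0, 0, 40, -0.34, 75, 0, 0, 60, -0.51, 75, 0, 0, 80, -0.68, 75, 0, 0, 100, -0.703, 75]

```text
time: 27.05
tcp_pos: [477.7, 183.3, 129.1]
ee_rot: [0.028, -3.14, 0.001]
force: [0.1, -0.6, -0.8]
width: 0.876
finger_force: 0.0
```

Request:
send_rows:
  deltas: [0, 0, 30, 0, 75, 0, 0, 60, 0, 75, 0, 0, 90, 0, 75, 0, 0, 112, 0, 75, 0, 0, 112, 0, 75]

```text
time: 27.68
tcp_pos: [476.5, 182.9, 16.5]
ee_rot: [0.025, -3.137, 0.003]
force: [-0.2, -0.3, 0.4]
width: 0.879
finger_force: 0.0
```

Request:
send_rows:
  deltas: [0, 0, 0, 0, 35, 0, 0, 0, 0, 35, 0, 0, 0, 0, 35, 0, 0, 0, 0, 35]

```text
time: 28.18
tcp_pos: [478.9, 183.7, 19.5]
ee_rot: [-0.025, 3.139, 0.001]
force: [-0.1, 0.1, 6.1]
width: 0.577
finger_force: 62.9
```

Request:
send_rows:
  deltas: [0, 0, -30, 0, 35, 0, 0, -70, 0, 35, 0, 0, -110, 0, 35, 0, 0, -135, 0, 35, 0, 0, -135, 0, 35]

```text
time: 28.8
tcp_pos: [479.1, 183.8, 155.2]
ee_rot: [-0.026, 3.137, 0.002]
force: [0.4, -0.1, -0.5]
width: 0.575
finger_force: 62.3
```

```bash
python3 - <<'E'
from h import *
s=env.read_state(); im=read_camera('wrist'); save(im,'w11'); print(s['time'],s['tcp_pos'],yaw(s),s['width'],s['finger_force'])
print(go(s,(434.3,-239.5),150))
g=im.mean(2); print('rows',g[100:260:3,300].round().tolist())
E
```

```text
28.8 [479.07740713 183.8255654  155.15090724] 90.93216150781892 0.574823611502511 62.25273370742798
[  51.7 -422.5    4.4]
rows [190.0, 173.0, 130.0, 145.0, 173.0, 110.0, 110.0, 109.0, 109.0, 108.0, 109.0, 109.0, 107.0, 108.0, 109.0, 109.0, 108.0, 108.0, 107.0, 108.0, 108.0, 93.0, 69.0, 70.0, 77.0, 137.0, 146.0, 150.0, 198.0, 142.0, 169.0, 231.0, 243.0, 244.0, 244.0, 244.0, 245.0, 244.0, 244.0, 244.0, 244.0, 245.0, 244.0, 244.0, 244.0, 244.0, 244.0, 244.0, 244.0, 244.0, 243.0, 239.0, 178.0, 176.0]
```

Request:
send_rows:
  deltas: [6, -50, 0, 0, 35, 12, -100, 0, 0, 35, 18, -150, 0, 0, 35, 24, -200, 0, 0, 35, 30, -250, 0, 0, 35]

```text
time: 29.48
tcp_pos: [450.7, -68.3, 151.7]
ee_rot: [0.026, -3.138, -0.001]
force: [1.0, 0.5, -0.4]
width: 0.576
finger_force: 62.4
```

Request:
send_rows:
  deltas: [6, -50, 0, 0.02, 35, 12, -100, 0, 0.04, 35, 18, -150, 0, 0.052, 35, 21.7, -172.5, 0, 0.052, 35, 21.7, -172.5, 0, 0.052, 35]

```text
time: 30.1
tcp_pos: [432.1, -240.6, 151.6]
ee_rot: [-0.061, -3.138, -0.003]
force: [-0.0, -0.0, -1.1]
width: 0.576
finger_force: 62.4
```

Request:
send_rows:
  deltas: [0, 0, 0, 0, 35, 0, 0, 0, 0, 35, 0, 0, 0, 0, 35]

```text
time: 30.48
tcp_pos: [433.4, -239.0, 153.5]
ee_rot: [-0.054, -3.141, -0.0]
force: [-0.6, 0.3, -0.8]
width: 0.575
finger_force: 62.4
```

```bash
python3 - <<'E'
from h import *
s=env.read_state(); im=read_camera('wrist'); save(im,'w12'); print(s['time'],s['tcp_pos'],yaw(s),s['width'],s['finger_force'])
save(im[60:360,160:480],'w12c')
cv2.imwrite('pics/w12c.png',cv2.resize(cv2.imread('pics/w12c.png'),None,fx=2,fy=2,interpolation=2))
E
```

```text
30.475 [ 433.39473334 -238.98128761  153.47098385] 88.02434921113121 0.575444813148436 62.448824644088745
```

View pics/w12c.png

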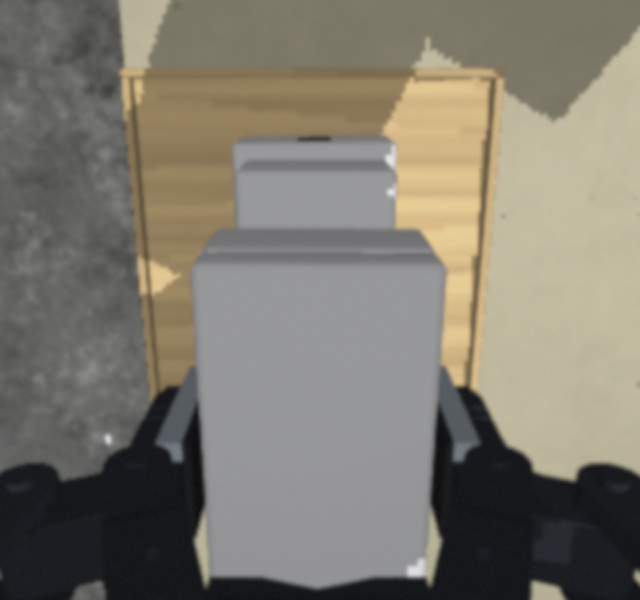

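c's front top edge is at full-image row 191.5 (columns 257 to 382). b's is at row 144.5 (columns 280 to 357) and a's at row 130.5 (columns 276 to 358).

```bash
python3 - <<'E'
from h import *
s=env.read_state(); Rm=R.from_rotvec(s['ee_rot']).as_matrix()
for n,p,z,h in [('a',[(276.5,130.5),(358,130.5)],40,54),('b',[(280,144.5),(357.5,144.5)],74,48),('c',[(257,191.5),(382.5,191.5)],184,42)]:
    e=(px2w('wrist',p,z,s)-s['tcp_pos'])@Rm; m=e.mean(0); print(n,'width',(e[1]-e[0])[1].round(1),'centre in tool',(m[0]-h).round(1),m[1].round(1))
E
```

```text
a width 66.4 centre in tool -0.3 -1.1
b width 55.5 centre in tool -1.0 0.1
c width 47.2 centre in tool 2.4 0.4
```

Request:
send_rows:
  deltas: [-3, -0.5, 30, 0, 35, -3, -0.5, 55, 0, 35, -3, -0.5, 68, 0, 35, -3, -0.5, 74, 0, 35, -3, -0.5, 77, 0, 35]

```text
time: 31.15
tcp_pos: [436.7, -240.6, 76.8]
ee_rot: [0.056, 3.14, -0.001]
force: [0.6, 0.6, -0.6]
width: 0.573
finger_force: 62.4
```

Request:
send_rows:
  deltas: [0, 0, 0, 0, 35, 0, 0, 0, 0, 35, 0, 0, 0, 0, 35]

```text
time: 31.52
tcp_pos: [436.5, -240.6, 76.9]
ee_rot: [0.056, 3.14, -0.001]
force: [-0.1, 0.3, -0.6]
width: 0.572
finger_force: 62.4
```

Request:
send_rows:
  deltas: [0, 0, 0, 0, 75, 0, 0, 0, 0, 75, 0, 0, -20, 0, 75, 0, 0, -70, 0, 75, 0, 0, -130, 0, 75]

```text
time: 32.15
tcp_pos: [435.6, -240.0, 207.2]
ee_rot: [-0.056, -3.139, -0.002]
force: [0.7, -0.5, -0.0]
width: 0.881
finger_force: 0.0
```

Request:
send_rows:
  deltas: [0, 0, -23, 0, 75, 0, 0, -23, 0, 75, 0, 0, -23, 0, 75]

```text
time: 32.52
tcp_pos: [435.5, -240.0, 228.2]
ee_rot: [-0.056, -3.139, -0.002]
force: [0.4, 1.8, -0.3]
width: 0.874
finger_force: 0.0
```

```bash
python3 - <<'E'
from h import *
s=env.read_state(); im=read_camera('wrist'); save(im,'w13'); print(s['time'],s['tcp_pos'],yaw(s))
g=im.mean(2).round().astype(int); print('col310',list(enumerate(g[110:260:2,310].tolist(),0)))
print('knob',(go(s,(584,184),230)))
E
```

```text
32.525 [ 435.51728133 -239.9766683   228.21790169] 87.94996712327297
col310 [(0, 115), (1, 122), (2, 125), (3, 125), (4, 122), (5, 116), (6, 124), (7, 151), (8, 155), (9, 151), (10, 124), (11, 131), (12, 151), (13, 154), (14, 139), (15, 120), (16, 133), (17, 152), (18, 154), (19, 154), (20, 155), (21, 154), (22, 154), (23, 154), (24, 154), (25, 154), (26, 155), (27, 155), (28, 155), (29, 154), (30, 154), (31, 154), (32, 154), (33, 154), (34, 154), (35, 154), (36, 155), (37, 154), (38, 154), (39, 155), (40, 154), (41, 154), (42, 154), (43, 153), (44, 154), (45, 153), (46, 153), (47, 154), (48, 153), (49, 154), (50, 154), (51, 154), (52, 154), (53, 153), (54, 154), (55, 154), (56, 153), (57, 153), (58, 152), (59, 153), (60, 152), (61, 161), (62, 170), (63, 175), (64, 174), (65, 176), (66, 176), (67, 176), (68, 176), (69, 177), (70, 174), (71, 175), (72, 175), (73, 175), (74, 174)]
knob [-133.2  429.    -1.6]
```

Request:
send_rows:
  deltas: [-16, 52, 0, 0, 75, -33, 104, 0, 0, 75, -49, 156, 0, 0, 75, -65, 208, 0, 0, 75, -82, 260, 0, 0, 75]

```text
time: 33.2
tcp_pos: [527.2, 18.2, 227.8]
ee_rot: [-0.056, -3.138, 0.001]
force: [0.7, -0.3, -0.3]
width: 0.876
finger_force: 0.0
```

Request:
send_rows:
  deltas: [-13, 42, 0, 0.16, 60, -26, 84, 0, 0.32, 40, -39, 126, 0, 0.48, 40, -51, 169, 0, 0.64, 40, -51, 169, 0, 0.8, 40]

```text
time: 33.83
tcp_pos: [584.5, 186.4, 226.8]
ee_rot: [-1.276, -2.867, 0.003]
force: [0.5, -1.0, -0.4]
width: 0.471
finger_force: 0.0
```

Request:
send_rows:
  deltas: [0, 0, 0, 0.18, 40, 0, 0, 0, 0.36, 40, 0, 0, 0, 0.54, 40, 0, 0, 0, 0.7, 40, 0, 0, 0, 0.7, 40]

```text
time: 34.45
tcp_pos: [583.9, 183.4, 227.6]
ee_rot: [-2.179, -2.261, 0.005]
force: [0.6, -0.3, -0.1]
width: 0.47
finger_force: 0.0
```

Request:
send_rows:
  deltas: [0, 0, 0, 0, 40, 0, 0, 0, 0, 40]

```text
time: 34.7
tcp_pos: [584.4, 183.5, 229.1]
ee_rot: [-2.181, -2.261, 0.001]
force: [-0.6, 0.5, -0.3]
width: 0.46
finger_force: 0.0
```

```bash
python3 - <<'E'
from h import *
s=env.read_state(); im=read_camera('wrist'); save(im,'w14'); print(s['time'],s['tcp_pos'],yaw(s),s['joint_pos'].round(2))
print(go(s,(584,184.0),83.5), rect(im,(290,145,350,230),117,s,thr=225))
E
```

```text
34.7 [584.40903156 183.54049596 229.06995704] 2.0763091326230128 [ 0.29  0.38  1.48 -0.    1.28  0.25]
[  0.5  -0.3 145.6] (array([582.7, 186.3]), 43.0, 12.3, -87.7)
```

Request:
send_rows:
  deltas: [0, -0.3, 50, 0, 40, 0, -0.3, 100, 0, 40, 0, -0.3, 135, 0, 40, 0, -0.3, 145, 0, 40, 0, -0.3, 145, 0, 0]

```text
time: 35.38
tcp_pos: [585.0, 183.7, 85.3]
ee_rot: [2.181, 2.26, 0.002]
force: [0.2, 1.0, 0.7]
width: 0.271
finger_force: 0.0
```

Request:
send_rows:
  deltas: [0, 0, 0, 0, 0, 0, 0, 0, 0, 0, 0, 0, 0, -0.12, 0, 0, 0, 0, -0.24, 0, 0, 0, 0, -0.36, 0]

```text
time: 36.0
tcp_pos: [582.6, 183.6, 85.7]
ee_rot: [-1.736, -2.615, 0.003]
force: [-7.0, -0.8, 3.9]
width: 0.18
finger_force: 62.6
```

Request:
send_rows:
  deltas: [0, 0, 0, -0.14, 0, 0, 0, 0, -0.28, 0, 0, 0, 0, -0.42, 0, 0, 0, 0, -0.56, 0, 0, 0, 0, -0.7, 0]

```text
time: 36.62
tcp_pos: [581.9, 182.9, 85.6]
ee_rot: [-0.733, -3.051, 0.004]
force: [-9.1, -1.6, 6.2]
width: 0.178
finger_force: 62.8
```

Request:
send_rows:
  deltas: [0, 0, 0, -0.14, 0, 0, 0, 0, -0.28, 0, 0, 0, 0, -0.42, 0, 0, 0, 0, -0.511, 0, 0, 0, 0, -0.511, 0]

```text
time: 37.25
tcp_pos: [581.7, 182.2, 85.7]
ee_rot: [0.057, -3.136, 0.004]
force: [-9.5, -4.7, 6.2]
width: 0.175
finger_force: 62.8
```

Request:
send_rows:
  deltas: [0, 0, 0, 0, 40, 0, 0, 0, 0, 40]

```text
time: 37.5
tcp_pos: [585.3, 183.8, 85.4]
ee_rot: [-0.055, 3.138, 0.001]
force: [-0.7, -0.9, 0.4]
width: 0.469
finger_force: 0.0
```

Request:
send_rows:
  deltas: [0, 0, -50, 0, 70, 0, 0, -100, 0, 70, 0, 0, -146, 0, 70, 0, 0, -146, 0, 70, 0, 0, -146, 0, 70]

```text
time: 38.12
tcp_pos: [584.1, 183.5, 230.1]
ee_rot: [0.055, -3.141, 0.0]
force: [0.3, 0.6, -0.7]
width: 0.817
finger_force: 0.0
```

```bash
python3 - <<'E'
from h import *
s=env.read_state(); im=read_camera('wrist'); save(im,'w15'); print(s['time'],s['tcp_pos'],yaw(s),s['joint_pos'].round(2))
for l in ['d_mid','e_mid']:
  for q in silhouettes('wrist',l)[:3]:
    m=q['pixels'].astype(np.uint8); x,y,w,h=cv2.boundingRect(m); print(l,round(q['conf'],2),q['pixel'],x,y,w,h,px2w('wrist',q['pixel'],49,s).round())
for t in (190,210): 
    r=rect(im,(280,10,360,140),49,s,thr=t); print(r,go(s,r[0],18))
E
```

```text
38.125 [584.08220283 183.53005716 230.0687303 ] 92.02197466081975 [ 0.29  0.38  1.48 -0.    1.29 -1.32]
d_mid 0.66 [317.9, 67.8] 297 26 45 82 [[477. 179.  49.]]
e_mid 0.98 [542.6, 266.0] 513 247 63 38 [[685. 454.  49.]]
(array([476.5, 180.3]), 70.9, 40.1, 3.6) [107.6   0.6 212.1]
(array([476.5, 180.1]), 70.6, 39.2, 3.1) [107.6   0.4 212.1]
```

Request:
send_rows:
  deltas: [50, 0.3, 0, -0.01, 70, 107.5, 0.5, 45, -0.02, 70, 107.5, 0.5, 100, -0.02, 70, 107.5, 0.5, 150, -0.02, 70, 107.5, 0.5, 190, -0.02, 70]

```text
time: 38.9
tcp_pos: [475.3, 179.8, 37.9]
ee_rot: [0.087, -3.138, 0.002]
force: [-0.2, 0.9, -0.5]
width: 0.817
finger_force: 0.0
```

Request:
send_rows:
  deltas: [0, 0, 20, 0, 70, 0, 0, 20, 0, 70, 0, 0, 20, 0, 25, 0, 0, 20, 0, 25, 0, 0, 20, 0, 25]

```text
time: 39.52
tcp_pos: [477.6, 180.5, 21.7]
ee_rot: [-0.087, 3.138, 0.001]
force: [-0.2, 0.8, 4.0]
width: 0.468
finger_force: 61.0
```

Request:
send_rows:
  deltas: [0, 0, 0, 0, 25, 0, 0, -30, 0, 25, 0, 0, -80, 0, 25, 0, 0, -130, 0, 25, 0, 0, -160, 0, 25]

```text
time: 40.15
tcp_pos: [477.3, 180.4, 183.2]
ee_rot: [-0.087, 3.137, 0.002]
force: [0.5, -1.2, -0.9]
width: 0.467
finger_force: 60.6
```

Request:
send_rows:
  deltas: [0, 0, 0, 0, 25, 0, 0, 0, 0, 25]

```text
time: 40.4
tcp_pos: [475.8, 179.9, 179.3]
ee_rot: [0.087, -3.138, 0.001]
force: [-0.1, 0.4, -1.0]
width: 0.463
finger_force: 60.6
```

```bash
python3 - <<'E'
from h import *
s=env.read_state(); print(s['time'],s['tcp_pos'],yaw(s),s['width'],s['finger_force'],go(s,(434.6,-239.7),180))
E
```

```text
40.4 [475.82834158 179.91696706 179.27788953] 93.16268169870843 0.4631006142703727 60.612255334854126 [ 6.430e+01 -4.167e+02 -3.000e-01]
```

Request:
send_rows:
  deltas: [8, -50, 0, 0, 25, 16, -100, 0, 0, 25, 24, -150, 0, 0, 25, 32, -200, 0, 0, 25, 40, -250, 0, 0, 25]

```text
time: 41.02
tcp_pos: [449.2, -72.9, 178.7]
ee_rot: [0.087, -3.137, -0.001]
force: [0.8, -0.5, -0.6]
width: 0.468
finger_force: 60.8
```

Request:
send_rows:
  deltas: [8, -50, 0, 0.03, 25, 16, -100, 0, 0.06, 25, 22, -145, 0, 0.091, 25, 24, -166.7, 0, 0.091, 25, 24, -166.7, 0, 0.091, 25]

```text
time: 41.65
tcp_pos: [434.8, -240.1, 178.5]
ee_rot: [-0.06, -3.138, -0.003]
force: [-0.2, -0.3, -1.1]
width: 0.47
finger_force: 60.8
```

Request:
send_rows:
  deltas: [0, 0, 0, 0, 25, 0, 0, 0, 0, 25, 0, 0, 0, 0, 25]

```text
time: 42.02
tcp_pos: [435.9, -238.5, 180.5]
ee_rot: [-0.054, -3.141, -0.0]
force: [-0.6, 0.1, -0.9]
width: 0.469
finger_force: 60.8
```

```bash
python3 - <<'E'
from h import *
s=env.read_state(); im=read_camera('wrist'); save(im,'w16'); print(s['time'],s['tcp_pos'],yaw(s),s['width'],s['finger_force'])
save(cv2.resize(im[80:280,220:420],None,fx=3,fy=3,interpolation=2),'w16c')
E
```

```text
42.025 [ 435.93644715 -238.54024213  180.4783873 ] 88.01820043276649 0.4687911383525464 60.8135461807251
```

View pics/w16c.png

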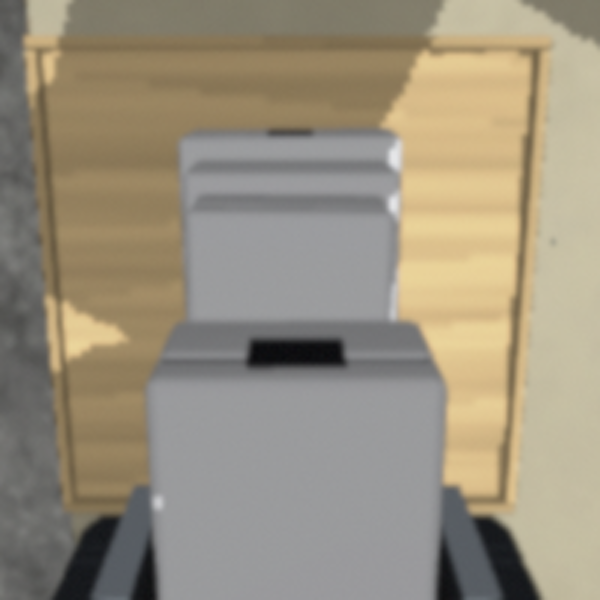

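In the crop, the front top edges are at row 136 for a, 172 for b, 210 for c and 377 for the held d, with columns 150 to 443. Next I compute the alignment. That was view 13, so one is left.

```bash
python3 - <<'E'
from h import *
s=env.read_state(); Rm=R.from_rotvec(s['ee_rot']).as_matrix()
for n,r,c0,c1,z,h in [('a',136,181,401,40,54),('b',172,187,400,74,48),('c',210,190,396,106,42),('d',377,150,443,207.8,36)]:
    e=(px2w('wrist',np.array([(c0,r),(c1,r)])/3+[220,80],z,s)-s['tcp_pos'])@Rm; m=e.mean(0); print(n,'width',(e[1]-e[0])[1].round(1),'centre in tool',(m[0]-h).round(1),m[1].round(1))
E
```

```text
a width 65.8 centre in tool 1.7 -1.4
b width 56.6 centre in tool 1.0 -0.6
c width 48.3 centre in tool 1.8 -0.6
d width 38.4 centre in tool 1.6 0.1
```

Request:
send_rows:
  deltas: [0, -0.8, 25, 0, 25, 0, -0.8, 48, 0, 25, 0, -0.8, 60, 0, 25, 0, -0.8, 67, 0, 25, 0, -0.8, 70, 0, 25]

```text
time: 42.7
tcp_pos: [436.1, -240.2, 110.6]
ee_rot: [0.056, 3.141, -0.001]
force: [1.0, -0.6, -0.6]
width: 0.47
finger_force: 60.8
```

Request:
send_rows:
  deltas: [0, 0, 0, 0, 25, 0, 0, 0, 0, 25, 0, 0, 0, 0, 25]

```text
time: 43.08
tcp_pos: [436.1, -240.3, 110.9]
ee_rot: [0.056, 3.14, -0.001]
force: [0.4, -0.8, -0.7]
width: 0.467
finger_force: 60.8
```

Request:
send_rows:
  deltas: [0, 0, 0, 0, 65, 0, 0, 0, 0, 65, 0, 0, -20, 0, 65, 0, 0, -60, 0, 65, 0, 0, -100, 0, 65]

```text
time: 43.7
tcp_pos: [435.7, -240.0, 211.5]
ee_rot: [-0.056, -3.141, -0.0]
force: [0.4, -0.2, -1.1]
width: 0.762
finger_force: 0.0
```

Request:
send_rows:
  deltas: [0, 0, -20, 0, 65, 0, 0, -20, 0, 65, 0, 0, -20, 0, 65]

```text
time: 44.08
tcp_pos: [435.2, -239.8, 229.4]
ee_rot: [-0.056, -3.139, -0.001]
force: [0.6, 0.1, -0.6]
width: 0.76
finger_force: 0.0
```

```bash
python3 - <<'E'
from h import *
s=env.read_state(); im=read_camera('wrist'); save(im,'w17'); print(s['time'],s['tcp_pos'],yaw(s))
g=im.mean(2).round().astype(int); print('col300 from row 110',g[110:190,300].tolist())
print('row 200',g[200,260:380].tolist())
top=read_camera('top'); save(top,'t17')
for l in ['e_mid','knob']:
  for q in silhouettes('top',l)[:3]:
    m=q['pixels'].astype(np.uint8); x,y,w,h=cv2.boundingRect(m); print(l,round(q['conf'],2),q['pixel'],x,y,w,h,px2w('top',q['pixel'],48,None).round())
print('knob',(go(s,(584,184),230)))
E
```

```text
44.075 [ 435.24408852 -239.80756381  229.4225673 ] 87.94371379946968
col300 from row 110 [116, 121, 127, 128, 128, 128, 128, 127, 124, 124, 122, 121, 125, 139, 151, 157, 158, 157, 153, 141, 126, 125, 135, 148, 154, 157, 156, 154, 142, 127, 123, 126, 136, 147, 154, 157, 157, 157, 157, 153, 140, 125, 120, 123, 126, 128, 137, 148, 154, 156, 156, 157, 158, 157, 158, 157, 157, 157, 157, 157, 156, 157, 158, 157, 157, 157, 156, 157, 157, 157, 156, 157, 156, 157, 157, 157, 157, 156, 157, 157]
row 200 [129, 129, 129, 129, 129, 130, 130, 131, 134, 133, 134, 134, 133, 134, 134, 134, 132, 133, 133, 133, 133, 133, 132, 133, 133, 133, 132, 133, 134, 132, 133, 143, 156, 174, 200, 216, 210, 187, 173, 171, 170, 166, 161, 157, 156, 156, 155, 157, 156, 156, 157, 156, 157, 156, 156, 156, 156, 157, 156, 156, 156, 155, 156, 157, 155, 157, 156, 156, 156, 156, 156, 157, 157, 156, 156, 157, 156, 155, 156, 156, 155, 153, 158, 178, 201, 208, 207, 195, 187, 187, 188, 189, 187, 188, 188, 187, 187, 188, 188, 187, 189, 188, 188, 188, 187, 187, 187, 187, 186, 186, 187, 189, 191, 193, 194, 193, 193, 193, 193, 191]
e_mid 0.64 [210.6, 167.3] 200 162 22 13 [[698. 474.  48.]]
knob 0.79 [304.8, 231.1] 274 190 66 68 [[492. 185.  48.]]
knob 0.69 [299.0, 189.2] 244 140 126 125 [[621. 201.  48.]]
knob [-1.335e+02  4.289e+02 -4.000e-01]
```

Request:
send_rows:
  deltas: [-16, 52, 0, 0, 65, -33, 104, 0, 0, 65, -49, 156, 0, 0, 65, -65, 208, 0, 0, 65, -82, 260, 0, 0, 65]

```text
time: 44.9
tcp_pos: [527.3, 18.5, 229.9]
ee_rot: [-0.056, -3.14, 0.0]
force: [1.3, 0.2, 0.7]
width: 0.76
finger_force: 0.0
```

Request:
send_rows:
  deltas: [-13, 42, 0, 0.18, 50, -26, 84, 0, 0.36, 40, -39, 126, 0, 0.54, 40, -51.5, 169, 0, 0.72, 40, -51.5, 169, 0, 0.9, 40]

```text
time: 45.52
tcp_pos: [585.0, 186.7, 229.0]
ee_rot: [-1.42, -2.801, 0.001]
force: [-1.2, -0.8, -0.3]
width: 0.47
finger_force: 0.0
```

Request:
send_rows:
  deltas: [0, 0, 0, 0.18, 40, 0, 0, 0, 0.36, 40, 0, 0, 0, 0.54, 40, 0, 0, 0, 0.72, 40, 0, 0, 0, 0.9, 40]

```text
time: 46.15
tcp_pos: [584.4, 183.7, 229.6]
ee_rot: [-2.501, -1.901, 0.002]
force: [1.0, -0.2, -0.3]
width: 0.468
finger_force: 0.0
```

Request:
send_rows:
  deltas: [0, 0, 0, 0.18, 40, 0, 0, 0, 0.36, 40, 0, 0, 0, 0.54, 40, 0, 0, 0, 0.72, 40, 0, 0, 0, 0.9, 40]

```text
time: 46.78
tcp_pos: [584.4, 183.7, 229.6]
ee_rot: [3.079, 0.624, -0.002]
force: [-0.2, 0.5, -0.2]
width: 0.468
finger_force: 0.0
```

Request:
send_rows:
  deltas: [0, 0, 0, 0.18, 40, 0, 0, 0, 0.372, 40, 0, 0, 0, 0.372, 40, 0, 0, 0, 0.372, 40, 0, 0, 0, 0.372, 40]

```text
time: 47.4
tcp_pos: [584.6, 183.8, 230.3]
ee_rot: [3.141, 0.055, -0.0]
force: [1.1, 0.0, 0.4]
width: 0.465
finger_force: 0.0
```

```bash
python3 - <<'E'
from h import *
s=env.read_state(); im=read_camera('wrist'); save(im,'w18'); print(s['time'],s['tcp_pos'],yaw(s),s['joint_pos'].round(2))
print(go(s,(584,184.0),83.5), rect(im,(290,145,350,230),117,s,thr=225))
m=((im.min(2)>140)&(im.max(2).astype(int)-im.min(2)<25)).astype(np.uint8)
for c in cv2.findContours(m,0,1)[0]:
    a=cv2.contourArea(c)
    if a>300:
        q=cv2.minAreaRect(px2w('wrist',c[:,0,:]+0.,48,s)[:,:2].astype(np.float32)); print(a,cv2.boundingRect(c),np.round(q[0]),np.round(q[1]),round(q[2]))
for q in silhouettes('wrist','e_mid')[:3]: print(round(q['conf'],2),q['pixel'],px2w('wrist',q['pixel'],48,s).round(),im[int(q['pixel'][1]),int(q['pixel'][0])])
E
```

```text
47.4 [584.57767546 183.80196088 230.28342198] -87.98088806932469 [ 0.29  0.38  1.48 -0.    1.29  1.82]
[ -0.5  -0.2 146.8] (array([579. , 182.1]), 36.6, 12.4, 1.7)
612.5 (602, 259, 38, 73) [ 442. -198.] [105.  17.] 0
890.0 (416, 210, 41, 62) [508.  33.] [37. 76.] 63
3760.5 (164, 168, 71, 123) [511. 317.] [152.  72.] 0
1759.5 (231, 157, 175, 102) [545. 184.] [118. 204.] 3
407.0 (210, 65, 83, 80) [654. 253.] [109.   5.] 47
424.5 (348, 64, 82, 81) [659. 117.] [  5. 109.] 47
880.5 (470, 0, 56, 299) [596.  -6.] [323.   6.] 2
947.0 (118, 0, 51, 300) [582. 370.] [324.   6.] 2
0.78 [37.3, 50.4] [[699. 461.  48.]] [222  59  58]
```

```bash
python3 - <<'E'
from h import *
s=env.read_state(); im=cv2.imread('pics/w18.png')[:,:,::-1]
for t in (160,175,185):
  m=((im.min(2)>t)&(im.max(2).astype(int)-im.min(2)<25)).astype(np.uint8); m[:,:150]=0; m[:,300:]=0
  for c in cv2.findContours(m,0,1)[0]:
    if cv2.contourArea(c)>250:
        q=cv2.minAreaRect(px2w('wrist',c[:,0,:]+0.,48,s)[:,:2].astype(np.float32)); print(t,cv2.contourArea(c),cv2.boundingRect(c),np.round(q[0]),np.round(q[1]),round(q[2]))
g=im.min(2)
for y in range(150,300,6): print(y,' '.join('%3d'%v for v in g[y,140:260:5]))
E
```

```text
160 1602.0 (165, 170, 63, 49) [559. 319.] [59. 40.] 63
160 278.0 (211, 65, 81, 80) [654. 253.] [107.   3.] 47
175 1336.5 (166, 173, 58, 46) [556. 321.] [58. 31.] 64
185 1265.5 (166, 174, 57, 44) [556. 321.] [57. 30.] 63
150 201 138 105 104 105 103 103 136 103 103 102 104 103 103 104 104 104 104 104 104 106 104 105 105
156 194 157 106 105 104 105 104 134 103 102 103 103 103 103 103 103 103 103 102 104 103 103 102 102
162 191 185 107 105 106 104 105 131 103 102 103 102 103 103 103 103 104 103 103 103 103 103 102 102
168 192 202 110 105 106 105 104 143 116 148 111 104 103 104 103 103 104 104 104 104 105 103 103 103
174 191 209 126 107 106 105 106 198 169 157 165 159 130 105 105 104 104 104 104 103 104 104 104 103
180 193 202 148 105 106 105 155 205 206 204 186 156 168 164 147 107 103 103 103 104 103 103 103 102
186 191 195 176 106 106 107 202 205 205 205 205 206 198 167 163 167 158 119 104 103 104 104 104 104
192 191 191 195 106 106 147 205 204 205 205 205 205 206 206 204 183 158 167 121 104 105 104 117 142
198 191 190 203 110 106 119 188 205 205 205 205 205 206 205 205 205 206 146 104 
[... 919 characters left out ...]

258 193 195 196 194 203 109 105 106 106 109 143 143 143 142 143 144 146 132 178  89  70  68  30  31
264 190 194 195 194 208 118 104 106 106 106 142 144 143 145 143 143 145 147 178  85  68  37  31  65
270 195 194 195 195 204 132 105 105 107 104 144 143 143 143 144 145 145 145 170 125  98  31  32 108
276 195 195 196 196 197 154 105 104 105 105 131 141 142 143 142 143 145 145 169 130  37  29  52 110
282 197 196 194 193 197 186 105 104 105 105 123 142 143 142 143 143 144 144 137  68  31  31  32  77
288 197 195 194 195 194 204 107 104 103  96  89 119 139 142 143 142 143 120  30  31  33  34  30  29
294 196 195 194 194 195 205 116  51  30  29  31  30  31 113 117 111  89  37  31  30  32  30  31  31
```

e lies at about (556,321) mm, turned about 38° from radial. A 96° turn puts it nicely inside the window.

Request:
send_rows:
  deltas: [0, -0.2, 50, 0, 40, 0, -0.2, 100, 0, 40, 0, -0.2, 135, 0, 40, 0, -0.2, 146, 0, 40, 0, -0.2, 146, 0, 0]

```text
time: 48.12
tcp_pos: [585.3, 184.1, 85.2]
ee_rot: [-3.141, -0.054, -0.002]
force: [0.1, 1.2, 0.9]
width: 0.266
finger_force: 0.0
```

Request:
send_rows:
  deltas: [0, 0, 0, 0, 0, 0, 0, 0, 0, 0, 0, 0, 0, -0.12, 0, 0, 0, 0, -0.24, 0, 0, 0, 0, -0.36, 0]

```text
time: 48.75
tcp_pos: [585.3, 183.2, 85.7]
ee_rot: [3.078, 0.62, 0.003]
force: [0.2, -2.9, -1.4]
width: 0.174
finger_force: 61.1
```

Request:
send_rows:
  deltas: [0, 0, 0, -0.14, 0, 0, 0, 0, -0.28, 0, 0, 0, 0, -0.42, 0, 0, 0, 0, -0.56, 0, 0, 0, 0, -0.7, 0]

```text
time: 49.38
tcp_pos: [584.3, 184.3, 85.7]
ee_rot: [-2.679, -1.639, -0.0]
force: [-3.6, -0.2, 1.0]
width: 0.179
finger_force: 61.3
```

Request:
send_rows:
  deltas: [0, 0, 0, -0.14, 0, 0, 0, 0, -0.28, 0, 0, 0, 0, -0.42, 0, 0, 0, 0, -0.54, 0, 0, 0, 0, -0.616, 0]

```text
time: 50.0
tcp_pos: [582.8, 184.6, 85.7]
ee_rot: [-2.057, -2.37, 0.002]
force: [-7.1, 0.9, 2.3]
width: 0.18
finger_force: 61.5
```

Request:
send_rows:
  deltas: [0, 0, 0, 0, 0, 0, 0, 0, 0, 40, 0, 0, 0, 0, 40]

```text
time: 50.38
tcp_pos: [585.6, 184.2, 85.5]
ee_rot: [2.061, 2.369, 0.003]
force: [-0.4, -0.8, 0.2]
width: 0.473
finger_force: 0.0
```

Request:
send_rows:
  deltas: [0, 0, -50, 0, 40, 0, 0, -100, 0, 40, 0, 0, -146, 0, 40, 0, 0, -146, 0, 40, 0, 0, -146, 0, 40]

```text
time: 51.0
tcp_pos: [584.4, 183.8, 230.2]
ee_rot: [-2.062, -2.37, 0.001]
force: [-0.3, 0.4, -0.8]
width: 0.47
finger_force: 0.0
```

```bash
python3 - <<'E'
from h import *
s=env.read_state(); im=read_camera('wrist'); save(im,'w19'); print(s['time'],s['tcp_pos'],yaw(s),s['joint_pos'].round(2))
for t in (175,190,205,220):
  m=((im.min(2)>t)&(im.max(2).astype(int)-im.min(2)<25)).astype(np.uint8); m[:,:100]=0; m[:,300:]=0
  for c in cv2.findContours(m,0,1)[0]:
    if cv2.contourArea(c)>300:
        q=cv2.minAreaRect(px2w('wrist',c[:,0,:]+0.,48,s)[:,:2].astype(np.float32)); print(t,cv2.contourArea(c),cv2.boundingRect(c),np.round(q[0]),np.round(q[1]),round(q[2]),go(s,q[0],28))
E
```

```text
51.0 [584.40216888 183.80009629 230.1548298 ] 7.956701871042616 [ 0.29  0.38  1.48 -0.    1.29  0.15]
175 1695.0 (154, 65, 67, 169) [445. 182.] [ 67. 180.] 2 [  17.4 -138.4  202.2]
190 1542.5 (154, 66, 67, 166) [445. 183.] [ 67. 176.] 2 [  18.2 -138.3  202.2]
205 1388.5 (160, 172, 61, 47) [447. 141.] [32. 59.] 69 [ -22.9 -141.7  202.2]
220 1339.0 (162, 172, 58, 46) [447. 141.] [31. 59.] 69 [ -23.  -141.4  202.2]
```

View pics/w19.png

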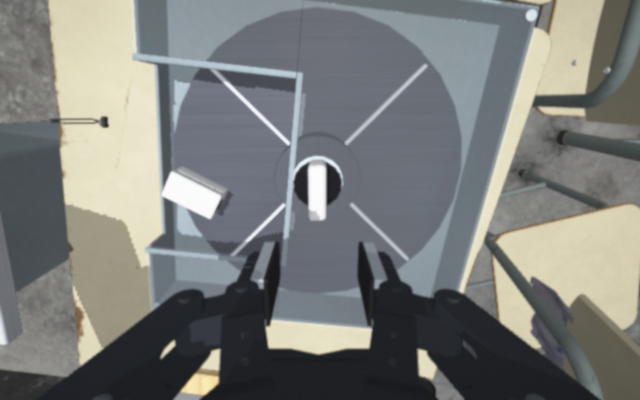

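e shows at (195,192), lying level on the turntable inside the window and turned about 21°. Its short side lies along 69°.

Request:
send_rows:
  deltas: [-5, -45, 0, -0.18, 50, -12, -90, 0, -0.36, 50, -23, -141.5, 0, -0.54, 50, -23, -141.5, 0, -0.72, 50, -23, -141.5, 0, -0.9, 50]

```text
time: 51.68
tcp_pos: [446.4, 141.2, 229.2]
ee_rot: [-0.816, -3.032, 0.002]
force: [0.2, -0.3, -0.1]
width: 0.587
finger_force: 0.0
```

Request:
send_rows:
  deltas: [0, 0, 30, -0.165, 50, 0, 0, 75, -0.165, 50, 0, 0, 110, -0.165, 50, 0, 0, 110, -0.165, 50, 0, 0, 110, -0.165, 50]

```text
time: 52.3
tcp_pos: [448.2, 141.8, 121.0]
ee_rot: [0.573, 3.088, 0.0]
force: [0.2, 1.4, -0.1]
width: 0.586
finger_force: 0.0
```

```bash
python3 - <<'E'
from h import *
s=env.read_state(); im=read_camera('wrist'); save(im,'w20'); print(s['time'],s['tcp_pos'],yaw(s),s['width'])
for t in (205,220):
  m=((im.min(2)>t)&(im.max(2).astype(int)-im.min(2)<25)).astype(np.uint8)
  for c in cv2.findContours(m,0,1)[0]:
    if cv2.contourArea(c)>1500:
        q=cv2.minAreaRect(px2w('wrist',c[:,0,:]+0.,48,s)[:,:2].astype(np.float32)); print(t,cv2.contourArea(c),cv2.boundingRect(c),np.round(q[0],1),np.round(q[1]),round(q[2]),go(s,q[0],22))
E
```

```text
52.3 [448.19593131 141.75342635 120.98096521] 68.98384855556769 0.5855091331628705
205 2469.5 (295, 168, 43, 65) [441.5 142.4] [31. 50.] 69 [ 6.5 -1.8 99. ]
220 2353.0 (295, 169, 43, 63) [441.5 142.4] [30. 48.] 69 [ 6.5 -1.8 99. ]
```

Request:
send_rows:
  deltas: [1.5, -1.5, 40, 0, 50, 1.5, -1.5, 75, 0, 50, 1.5, -1.5, 97, 0, 50, 1.5, -1.5, 97, 0, 50, 1.5, -1.5, 97, 0, 50]

```text
time: 52.98
tcp_pos: [447.1, 141.1, 24.9]
ee_rot: [0.572, 3.086, 0.002]
force: [-0.4, 0.0, 0.7]
width: 0.586
finger_force: 0.0
```

Request:
send_rows:
  deltas: [0, 0, 0, 0, 18, 0, 0, 0, 0, 18, 0, 0, 0, 0, 18, 0, 0, 0, 0, 18]

```text
time: 53.48
tcp_pos: [446.8, 141.0, 25.1]
ee_rot: [0.572, 3.086, 0.002]
force: [-0.7, 0.1, 5.8]
width: 0.367
finger_force: 59.4
```

Request:
send_rows:
  deltas: [0, 0, -25, 0, 18, 0, 0, -75, 0, 18, 0, 0, -125, 0, 18, 0, 0, -175, 0, 18, 0, 0, -190, 0, 18]

```text
time: 54.1
tcp_pos: [447.2, 141.2, 217.4]
ee_rot: [0.572, 3.082, 0.005]
force: [-0.0, -0.5, -0.3]
width: 0.364
finger_force: 59.6
```

Request:
send_rows:
  deltas: [0, 0, 0, 0, 18, 0, 0, 0, 0, 18]

```text
time: 54.35
tcp_pos: [444.6, 140.4, 211.8]
ee_rot: [-0.572, -3.086, 0.003]
force: [0.5, 0.6, -0.7]
width: 0.363
finger_force: 59.6
```

```bash
python3 - <<'E'
from h import *
s=env.read_state(); print(s['time'],s['tcp_pos'],yaw(s),s['width'],s['finger_force'],go(s,(435.5,-239.9),212))
E
```

```text
54.35 [444.57045496 140.41198191 211.80688693] 68.9854218101692 0.36250249650743943 59.576037526130676 [-1.279e+02 -3.583e+02  3.000e-01]
```

Request:
send_rows:
  deltas: [-18, -50, 0, 0, 18, -36, -100, 0, 0, 18, -54, -150, 0, 0, 18, -72, -200, 0, 0, 18, -90, -250, 0, 0, 18]

```text
time: 54.98
tcp_pos: [438.9, -126.3, 211.6]
ee_rot: [-0.572, -3.085, -0.001]
force: [0.0, -0.4, 0.2]
width: 0.361
finger_force: 59.7
```

Request:
send_rows:
  deltas: [-18, -50, 0, -0.12, 18, -32, -90, 0, -0.24, 18, -38, -108, 0, -0.331, 18, -38, -108, 0, -0.331, 18, -38, -108, 0, -0.331, 18]

```text
time: 55.6
tcp_pos: [436.3, -238.3, 212.4]
ee_rot: [-0.058, -3.139, -0.003]
force: [-0.3, 0.4, -0.9]
width: 0.361
finger_force: 59.7
```

Request:
send_rows:
  deltas: [0, 0, 0, 0, 18, 0, 0, 0, 0, 18, 0, 0, 0, 0, 18]

```text
time: 55.98
tcp_pos: [436.9, -238.9, 213.6]
ee_rot: [0.055, 3.141, -0.0]
force: [-0.2, -0.6, 0.0]
width: 0.362
finger_force: 59.7
```

```bash
python3 - <<'E'
from h import *
s=env.read_state(); im=read_camera('wrist'); save(im,'w21'); print(s['time'],s['tcp_pos'],yaw(s),s['width'],s['finger_force'])
g=im.mean(2).round().astype(int)
print('col295 r110',g[110:225,295].tolist())
for r in (155,165,195,205,215): print('row',r,g[r,270:370].tolist())
E
```

```text
55.975 [ 436.92152624 -238.89299871  213.64421843] 87.98360909229103 0.36184305422952395 59.72864270210266
col295 r110 [127, 130, 131, 131, 130, 129, 128, 127, 127, 124, 122, 127, 140, 153, 159, 161, 161, 158, 150, 137, 127, 131, 143, 154, 159, 160, 159, 153, 140, 128, 126, 129, 136, 147, 156, 159, 161, 160, 160, 158, 152, 139, 124, 121, 125, 127, 128, 135, 146, 155, 159, 160, 160, 161, 160, 161, 160, 160, 159, 159, 161, 159, 160, 160, 160, 159, 160, 161, 160, 160, 160, 160, 160, 160, 160, 160, 160, 160, 160, 159, 160, 160, 160, 160, 160, 160, 159, 157, 152, 138, 126, 119, 119, 120, 120, 121, 121, 122, 125, 131, 136, 131, 110, 99, 110, 117, 121, 123, 131, 139, 148, 153, 157, 158, 159]
row 155 [129, 128, 128, 129, 128, 129, 129, 128, 128, 128, 128, 127, 127, 130, 133, 139, 140, 143, 151, 151, 142, 132, 128, 127, 127, 127, 128, 128, 128, 128, 128, 129, 128, 128, 128, 126, 114, 88, 60, 53, 50, 51, 51, 50, 51, 51, 53, 53, 54, 55, 56, 56, 56, 57, 62, 83, 111, 125, 128, 128, 129, 128, 129, 128, 129, 130, 128, 129, 129, 129, 129, 130, 135, 146, 155, 155, 147, 144, 151, 162, 172, 183, 188, 1
[... 1419 characters left out ...]
, 119, 119, 119, 119, 120, 119, 119, 119, 119, 119, 118, 119, 119, 120, 120, 119, 118, 120, 138, 165, 184, 189, 189, 189, 189, 190, 190, 193, 197, 198, 197, 198, 198, 197, 197, 197, 197, 197]
row 215 [121, 121, 122, 121, 121, 121, 121, 121, 123, 124, 126, 126, 125, 122, 118, 117, 117, 118, 118, 117, 117, 118, 118, 118, 118, 117, 118, 118, 118, 118, 118, 117, 118, 117, 118, 118, 117, 118, 117, 117, 118, 119, 118, 118, 118, 118, 117, 118, 118, 118, 118, 118, 118, 117, 118, 118, 118, 118, 118, 118, 117, 117, 118, 118, 118, 118, 118, 117, 118, 118, 118, 119, 117, 117, 118, 117, 117, 118, 118, 117, 117, 117, 121, 137, 162, 177, 181, 181, 181, 181, 181, 181, 181, 180, 180, 179, 180, 179, 178, 178]
```

```bash
python3 - <<'E'
from h import *
s=env.read_state(); Rm=R.from_rotvec(s['ee_rot']).as_matrix()
im=cv2.imread('pics/w21.png'); g=im.mean(2).round().astype(int)
for r in (225,235): print(g[r,272:292].tolist(),g[r,345:362].tolist())
for n,r,c0,c1,z,h in [('a',122.5,0,0,40,54),('b',132,0,0,74,48),('c',143,0,0,106,42),('d',157.5,289.5,344,137,36),('e',219,283,353,236.5,30)]:
    e=(px2w('wrist',np.array([(c0,r),(c1,r)]),z,s)-s['tcp_pos'])@Rm; m=e.mean(0); print(n,'width',(e[1]-e[0])[1].round(1),'centre in tool',(m[0]-h).round(1),m[1].round(1))
E
```

```text
[122, 122, 122, 121, 122, 122, 122, 121, 124, 141, 169, 180, 169, 160, 160, 160, 160, 161, 164, 170] [159, 158, 159, 159, 159, 158, 158, 156, 151, 148, 149, 165, 186, 193, 194, 195, 193]
[112, 111, 112, 112, 112, 113, 113, 112, 114, 127, 155, 190, 213, 224, 230, 232, 232, 232, 232, 232] [159, 158, 159, 159, 159, 159, 158, 154, 150, 143, 142, 152, 156, 158, 157, 158, 160]
a width 0.0 centre in tool 3.1 -322.3
b width 0.0 centre in tool 2.9 -290.1
c width 0.0 centre in tool 3.0 -259.8
d width 39.0 centre in tool 2.1 -1.3
e width 28.9 centre in tool 0.3 -0.3
```

Request:
send_rows:
  deltas: [1.8, -1, 25, 0, 18, 1.8, -1, 47, 0, 18, 1.8, -1, 59, 0, 18, 1.8, -1, 66, 0, 18, 1.8, -1, 68.6, 0, 18]

```text
time: 56.65
tcp_pos: [435.2, -240.4, 145.0]
ee_rot: [0.056, 3.141, -0.0]
force: [-0.0, 0.6, -0.2]
width: 0.361
finger_force: 59.7
```

Request:
send_rows:
  deltas: [0, 0, 0, 0, 18, 0, 0, 0, 0, 18, 0, 0, 0, 0, 18]

```text
time: 57.02
tcp_pos: [435.2, -240.4, 145.3]
ee_rot: [0.056, 3.14, -0.001]
force: [0.3, -0.6, -0.7]
width: 0.359
finger_force: 59.7
```

Request:
send_rows:
  deltas: [0, 0, 0, 0, 60, 0, 0, 0, 0, 60, 0, 0, -20, 0, 60, 0, 0, -60, 0, 60, 0, 0, -90, 0, 60]

```text
time: 57.65
tcp_pos: [435.2, -240.4, 236.5]
ee_rot: [0.056, 3.14, -0.001]
force: [0.6, 0.6, -0.3]
width: 0.7
finger_force: 0.0
```

Request:
send_rows:
  deltas: [0, 0, 0, 0, 60, 0, 0, 0, 0, 60, 0, 0, 0, 0, 60]

```text
time: 58.02
tcp_pos: [434.3, -239.9, 233.6]
ee_rot: [-0.056, -3.139, -0.002]
force: [0.6, 1.2, -0.4]
width: 0.705
finger_force: 0.0
```

```bash
python3 - <<'E'
from h import *
s=env.read_state(); im=read_camera('wrist'); save(im,'w22'); print(s['time'],s['tcp_pos'],yaw(s),s['width'],s['force'])
g=im.mean(2).round().astype(int)
print('col300 r110',g[110:200,300].tolist())
for r in (172,180,200): print('row',r,g[r,275:360].tolist())
E
```

```text
58.025 [ 434.33732979 -239.8855054   233.62042238] 87.94693936580921 0.7054175940318498 [ 0.60678901  1.20643793 -0.37610737]
col300 r110 [115, 119, 125, 129, 129, 129, 129, 128, 126, 125, 124, 124, 123, 132, 145, 154, 159, 159, 157, 152, 139, 127, 127, 139, 152, 157, 158, 156, 148, 135, 124, 124, 130, 142, 151, 157, 159, 158, 159, 156, 147, 133, 122, 121, 125, 129, 135, 147, 154, 157, 159, 160, 158, 157, 152, 139, 127, 120, 121, 128, 129, 126, 128, 138, 149, 155, 158, 158, 158, 158, 158, 158, 158, 158, 158, 158, 158, 158, 157, 157, 157, 158, 158, 158, 157, 158, 157, 157, 158, 157]
row 172 [133, 133, 133, 133, 133, 133, 133, 133, 133, 133, 132, 133, 132, 133, 136, 139, 141, 143, 147, 151, 150, 139, 129, 127, 128, 128, 128, 129, 129, 128, 128, 128, 128, 128, 129, 129, 129, 129, 130, 130, 129, 130, 129, 130, 129, 129, 129, 130, 129, 128, 128, 129, 129, 128, 128, 129, 129, 128, 128, 128, 128, 128, 128, 128, 135, 149, 152, 147, 144, 155, 184, 213, 212, 195, 191, 191, 192, 192, 192, 191, 191, 191, 191, 191, 190]
row 180 [140, 134, 132, 131, 130, 130, 130, 130, 130, 130, 130, 129, 128, 131, 137, 140, 144, 146, 145, 146, 145, 146, 151, 156, 157, 158, 157, 158, 159, 158, 158, 158, 158, 158, 158, 159, 158, 158, 158, 159, 158, 158, 158, 158, 158, 158, 158, 158, 158, 158, 158, 158, 159, 158, 158, 159, 158, 159, 157, 158, 159, 158, 156, 153, 146, 142, 148, 152, 163, 181, 200, 213, 205, 191, 190, 191, 192, 195, 198, 200, 200, 200, 199, 200, 200]
row 200 [134, 134, 134, 134, 134, 134, 134, 134, 134, 134, 134, 134, 133, 129, 126, 131, 137, 142, 143, 146, 146, 143, 147, 154, 157, 158, 158, 158, 158, 158, 158, 157, 157, 158, 158, 157, 157, 157, 157, 157, 157, 157, 157, 157, 157, 157, 157, 158, 158, 157, 158, 157, 157, 158, 157, 158, 157, 158, 157, 158, 158, 157, 155, 149, 145, 145, 150, 163, 187, 210, 222, 217, 196, 184, 186, 189, 189, 188, 189, 189, 188, 189, 189, 189, 190]
```

```bash
python3 - <<'E'
from h import *
s=env.read_state(); Rm=R.from_rotvec(s['ee_rot']).as_matrix()
ok={}
for n,r,c0,c1,z,h in [('a',123.7,0,0,40,54),('b',133.5,0,0,74,48),('c',143,0,0,106,42),('d',156.7,289,344.5,137,36),('e',173.5,296.5,340,167,30)]:
    e=(px2w('wrist',np.array([(c0,r),(c1,r)]),z,s)-s['tcp_pos'])@Rm; m=e.mean(0); ok[n]=m[0]-h; print(n,(e[1]-e[0])[1].round(1),(m[0]-h).round(1),m[1].round(1))
v=list(ok.values())
if max(abs(a-b) for a,b in zip(v,v[1:]))<4: print('handing in',ticket.hand_in())
E
```

```text
a 0.0 0.6 -342.9
b 0.0 -0.4 -311.0
c 0.0 0.5 -280.5
d 43.3 -0.9 -1.4
e 30.2 -1.3 -0.2
the job is handed in; nothing more can be done
handing in None
```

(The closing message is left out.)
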